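# Clamp a worn wooden throwing rib in the bench vice

## Robot

A 7-joint arm with a two-finger parallel gripper is mounted at the origin on a cart in front of the work surface, level with it; the furniture and walls round the work are solid. World frame = base frame: x ahead of the robot, y to its left, z up, the work surface at z = 0. Lengths are in m, angles in rad, forces in N, time in s.
With the tool pointing down it reaches from about 0.425 to 1.025 m from the base axis. Payload 9.4 kg.
Tool frame: the origin (TCP) lies at the very end of the fingers, on their centre line; the grasp point (between the pads) lies manip.grip_depth behind it (manip.grip_depth is the distance from the TCP to the grasp point, in m); z points along the fingers, y is the direction in which the jaws open and shut (so a half turn about z gives the same grasp; the last joint's range is limited). The gripper opens to 85 mm and grips with 20 to 120 N. Pads are 22 mm wide; open, the fingers measure 114 mm over their backs; the gripper's body (76 mm by 85 mm) begins 54 mm behind the grasp point. The pads swing forward as they close: fully open they stand 13 mm farther back than shut.
Start: joints at [-1.364, 0.599, -0.003, 1.599, 0.002, 0.943, -0.08], TCP at [0.203, 0.696, 0.231] pointing down, gripper open.
Joint ranges: [-2.57, 2.57], [-0.35, 1.97], [-1.29, 1.29], [0.11, 2.56], [-1.05, 4.19], [0.11, 1.86], [-2.63, 2.63]. Speed limits (rad/s): [2.22, 2.22, 3.01, 3.01, 3.14, 3.14, 3.14].

## Interface

Orientations are given as a unit quaternion [w, x, y, z].
In Python, from workcell import manip gives the robot as it stands.
- The arm moves only by the tool drive_tool, never from a script. Its argument "deltas" is a list of rows, each an object with "offset": the shift along the world's x, y, z in mm, a list of three; "twist": the turn about the world's z in rad. A call has 1 to 10 rows; each row is the pose to reach, as a shift and turn from the pose commanded when the call began; what a row does not reach only later rows make up. A row lasts 1/12 s, in which the tool goes at most 41.7 mm and 7.16 degrees, less where a joint would pass 70% of its speed; a pose out of reach is approached as far as the arm can. A call with a gripper value outside its range is refused whole. "claw" is the closure in counts, from 0 (fully open) to 255 (shut), set as the call begins (left out, the last holds). The fingers move at their own pace and stop on an object; "force" is the grip in N (left out, the last holds). Time passes only in rows, so rows that repeat a pose let the fingers close. It gives the time, the measured TCP pose, the force and the opening at its end, in the units of the state.
- manip.sense(): the state, without advancing time (a new reading comes with each control period).
- manip.read_camera(name): name is "scene" or "side" or "wrist"; returns a dict with "frame" (384x512x3 uint8, blue, green, red), "intrinsics" (3x3 intrinsics, pixels), "k1" (the pictures are not rectified: a ray, as slopes to the right and down, at radius r is drawn at 1 + k1 r^2 times it, then the intrinsics apply), "xyz" and "rotation" of the camera in the world; the wrist camera has in their place "hand_eye" (4x4, takes a point from camera to tool coordinates, whose origin is the TCP and whose axes are the flange's). Camera axes: x right, y up, looking along -z (the intrinsics and any distortion apply to the point x, -y, -z); pixel columns grow to the right and rows downward; lengths in m; the calibration is good to about 2 mm. A picture is of the moment at which its call begins: read the wrist's pose just before it. There is no depth.
- manip.sign_off(): hands the job in, once; it reports no verdict.
The state is a dict: "clock": time; "joint_positions": joint angles; "qvel": joint speeds; "tau": joint torques, N m; "tool_pos": TCP position; "orientation": TCP orientation; "contact_force": force on the tool from outside, world axes, zero at the start; "torque": the same for the moment, N m; "finger_gap": finger opening in m.
Only numpy, scipy, OpenCV 4.12 (cv2) and the standard library are available. Lean on these libraries where they do the work, as an engineer would, in place of code of your own. Each camera call takes 0.05 s, during which the arm holds its last target.

## Task

The long edge of the wooden rib needs sanding. Lift the rib out of the grooved block and stand it, long edge up, on the wooden step between the open vice jaws, centred across them, and let go of it; then turn the vice's T-bar clockwise (as seen from the robot) until both jaws grip the rib firmly, square and level, and let go. Leave the red kidney in its groove and the other things where they are.

Things in the scene. Friction and masses are not known exactly. Their poses are not given: they have to be found in the camera images.
- wood_rib: Pale wooden throwing rib, flat board 58 x 109 x 8 mm, 30 g. Starts on edge in an outer groove of the block, long edge (96 mm) up, short straight edge (49 mm) down. Origin: on one flat face, 28.9 mm above the short edge. x points down at the short edge; y level along it; z through the thickness (0 to 8 mm). Outline y = -55 to 55 mm; short edge y = -20 to 29 mm.
- rib_foot (a point): Middle of the rib's short lower edge, mid-thickness (on the groove's floor at the start).
- rib_top (a point): Point of the rib's long upper edge above its origin (y = 0), mid-thickness, 54 mm above the short edge; the rib balances when held here. The long edge slopes a little: 57.5 mm above the short edge at y = -48 mm, 50 mm at y = +48 mm.
- rib_rack: Dark wooden block, 124 x 92 mm, 24 mm high, fixed, with three grooves 11 mm wide along its y axis at x = -44, 0 and 44 mm; groove floors 9 mm above the table. Origin: centre of its underside. Wooden rib and red kidney stand in the outer grooves, the middle one is empty.
- rubber_kidney: Red rubber kidney, 52 x 100 x 8 mm, standing on edge in the other outer groove of the block, its top 61 mm above the table; stays there. Origin: on one flat face, 26 mm above its lower edge.
- mini_vice: Blue bench vice, fixed. Origin: on the table under it; x along the screw from the T-bar to the fixed jaw, y along the jaws, z up. The jaws are lined with orange-brown hardwood cheeks 70 mm wide, tops 79 mm high. Fixed cheek's face at x = 15.5 mm; moving cheek's face at x = 14.5 mm minus the jaw reading.
- vice_step (a point): On top of the wooden step of the fixed cheek, 52 mm above the table, midway along it: where the middle of the foot of an 8 mm board lies when it stands against the fixed cheek. The step is 70 mm long along the vice's y and reaches 12 mm out from that cheek (vice x = 3.5 to 15.5 mm). The moving cheek passes over it.
- soft_jaw_fixed: Orange-brown hardwood cheek with the step, on the fixed jaw (the one farther from the robot). Same frame as the vice body.
- soft_jaw_moving: Orange-brown hardwood cheek on the moving jaw (the one on the T-bar's side); travels with the jaw. Same axes as the vice.
- mini_vice_jaw (a joint): Jaw opening reading in m: the clear gap between the cheeks is this plus 1 mm. It starts at 12.5 to 15 mm and meets the 8 mm rib at about 7 mm.
- mini_vice_tbar (a joint): T-bar angle in rad; falls as the bar turns clockwise seen from the robot (top end moves to the robot's right), closing the jaw 8 mm a turn. At 0 the bar is level, end a on the vice's +y side. Stays where left; needs 5.5 N at the bar's end to turn free, more once the rib is gripped (about 100 N at 0).
- tbar_hub (a point): Middle of the T-bar, on the screw's axis, 46 mm above the table, in a hub 19 mm across. It moves with the jaw, at vice x = -62.5 mm minus the jaw reading; the hub's near end is 8 mm in front of it, the moving jaw's front face 50 mm behind it.
- tbar_end_a (a point): Centre of the round knob, 12 mm across, at one end of the T-bar, 36 mm from its middle; the bar is a 7 mm rod and swings in the upright plane across the screw.
- tbar_end_b (a point): Centre of the like knob at the T-bar's other end, 36 mm from its middle.
- pencil: Green pencil 112 mm long, 7 mm thick, lying on the table between block and vice; bystander. Origin under its middle.
- ring_cutter: Steel ring cutter 67 mm across, 22 mm high, behind the vice; bystander. Origin at the centre of its underside.
- wood_stamp: Turned wooden stamp 33 mm across, 62 mm high, standing behind the vice; bystander. Origin at the centre of its underside.
Not all that is in view belongs to the job. Of the things like the wood_rib, leave any that is green or turquoise; of the rest the larger one is meant.

How it is judged:
By the outcome, as a careful person would: the job done as asked, in the order asked, and still so for the second after the job is handed in, with the robot touching nothing.
It also fails if it takes over 72 s, if anything falls off the work surface, if the arm or the gripper's body presses on something with over 40 N, if the wrist force passes 120 N, or if a joint passes its speed limit or range.

## Working session

There is one attempt and no reset: what is moved stays moved. The work goes in short steps, Python scripts to look and compute and a tool call to move; the robot and the scene stay as the last step left them, time stands still between calls to the robot, and variables do not carry over. Pictures are saved under pics/ and viewed, and the job is handed in when it is done.

Besides the shell and the picture viewer there is one more tool, called after "Emit:" as name([rows], argument=value, ...), one row to a line, values as JSON. drive_tool: Moves the arm, as the interface text tells. Its arguments: {"type":"object","properties":{"deltas":{"type":"array"},"claw":{"type":"number"},"force":{"type":"number"}},"required":["deltas"]}

```bash
ls -la; mkdir -p pics; python3 - <<'E'
from workcell import manip
import cv2,numpy as np
s=manip.sense()
for k,v in s.items(): print(k,np.round(v,4))
print(manip.grip_depth)
for n in ["scene","side","wrist"]:
    r=manip.read_camera(n)
    cv2.imwrite(f"pics/{n}0.png",r["frame"])
    print(n,{k:np.round(v,4).tolist() for k,v in r.items() if k!="frame"})
E
```

```text
total 12
drwxr-xr-x  3 agent agent 4096 Dec  6 13:21 .
drwxr-xr-x 23 root  root  4096 Dec  6 13:21 ..
drwxr-xr-x  2 agent agent 4096 Dec  6 13:21 pics
clock 0.0
joint_positions [-1.3637  0.6001 -0.0026  1.6001  0.0018  0.9429 -0.0798]
qvel [-0.0004 -0.0008 -0.0005 -0.0027  0.0005  0.0006 -0.0006]
tau [-3.00000e-04 -7.76458e+01  1.56450e+00 -2.58004e+01  1.24000e-02
  8.80000e-03  0.00000e+00]
tool_pos [0.2029 0.6956 0.2304]
orientation [-0.000e+00  1.414e-01  9.900e-01 -8.000e-04]
contact_force [-0.0927  0.3657  0.7527]
torque [-0.0103  0.0343  0.0016]
finger_gap 0.0854
0.0187
scene {'intrinsics': [[363.1035, 0.0, 257.0329], [0.0, 363.1035, 191.4728], [0.0, 0.0, 1.0]], 'k1': 0.0337, 'xyz': [-0.0159, -0.3718, 0.6036], 'rotation': [0.7824, 0.3684, -0.2166, -0.4531]}
side {'intrinsics': [[497.0256, 0.0, 249.6577], [0.0, 497.0256, 183.714], [0.0, 0.0, 1.0]], 'k1': -0.0291, 'xyz': [0.2657, 0.9765, 0.4564], 'rotation': [-0.1229, -0.084, 0.5676, 0.8097]}
wrist {'intrinsics': [[330.6368, 0.0, 266.1766], [0.0, 330.6368, 199.4569], [0.0, 0.0, 1.0]], 'k1': -0.0936, 'hand_eye': [[0.0004, 0.9653, 0.2611, 0.0663], [1.0, -0.0, -0.0015, -0.0007], [-0.0014, 0.2611, -0.9653, -0.1426], [0.0, 0.0, 0.0, 1.0]]}
```

View pics/scene0.png

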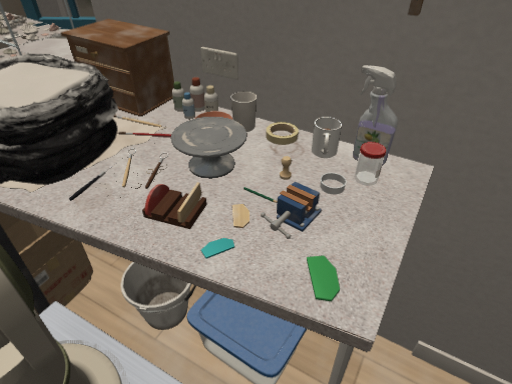

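View pics/side0.png

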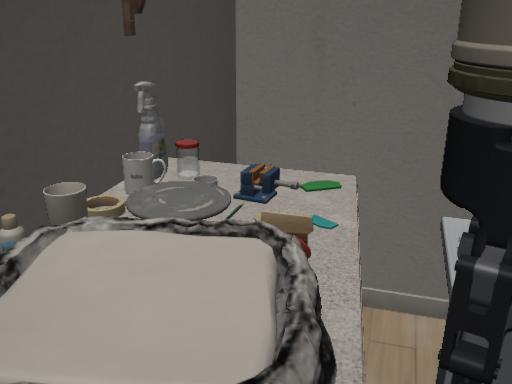

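View pics/wrist0.png

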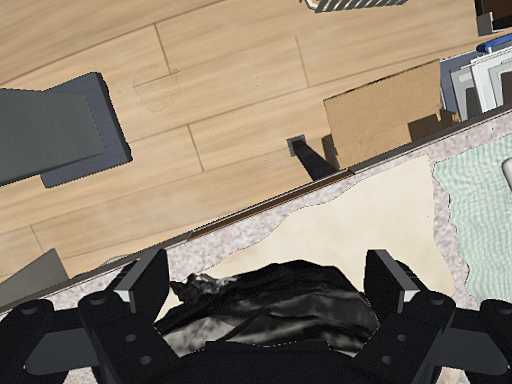

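Candidates for the rib: the pale board standing in the block at scene (190,200); a small pale board flat at (240,213); a turquoise one at (218,246); a green one at (323,278). The one in the block, which is larger and standing on edge, fits the description. I'll check it in a close crop.

```bash
cat > h.py <<'E'
import numpy as np, cv2
from scipy.spatial.transform import Rotation as R
from workcell import manip
def rot(q): return R.from_quat([q[1],q[2],q[3],q[0]]).as_matrix()
def cam(name):
    s=manip.sense(); r=manip.read_camera(name)
    if name=="wrist":
        H=np.array(r["hand_eye"]); Rt=rot(s["orientation"])
        C=np.array(s["tool_pos"])+Rt@H[:3,3]; Rc=Rt@H[:3,:3]
    else: C=np.array(r["xyz"]); Rc=rot(r["rotation"])
    return dict(f=r["frame"],K=np.array(r["intrinsics"]),k1=r["k1"],C=C,R=Rc)
def ray(c,uv):
    p=(np.array(uv,float)-c["K"][:2,2])/c["K"][0,0]
    rd=np.linalg.norm(p); r=rd
    for _ in range(30): r=rd/(1+c["k1"]*r*r)
    p=p*(r/rd if rd>0 else 1)
    return c["R"]@np.array([p[0],-p[1],-1.])
def onz(c,uv,z):
    d=ray(c,uv); return c["C"]+d*(z-c["C"][2])/d[2]
def proj(c,P):
    q=c["R"].T@(np.array(P,float)-c["C"]); p=np.array([q[0],-q[1]])/-q[2]
    p=p*(1+c["k1"]*(p@p)); return p*c["K"][0,0]+c["K"][:2,2]
def tri(cs,uvs):
    A=np.zeros((3,3));b=np.zeros(3)
    for c,uv in zip(cs,uvs):
        d=ray(c,uv);d/=np.linalg.norm(d);M=np.eye(3)-np.outer(d,d);A+=M;b+=M@c["C"]
    X=np.linalg.solve(A,b)
    res=[np.linalg.norm((np.eye(3)-np.outer(d,d))@(X-c["C"])) for c,uv in zip(cs,uvs) for d in [ray(c,uv)/np.linalg.norm(ray(c,uv))]]
    return X,res
def crop(c,x0,y0,w,h,k,name):
    im=cv2.resize(c["f"][y0:y0+h,x0:x0+w],None,fx=k,fy=k,interpolation=cv2.INTER_CUBIC)
    cv2.imwrite(name,im)
E
python3 - <<'E'
from h import *
c=cam("scene"); crop(c,130,165,200,100,4,"pics/s1.png")
d=cam("side"); crop(d,200,150,160,120,5,"pics/d1.png")
for n,uv,z in [("rib top",(190,200),.063),("rack",(175,212),.024),("hub",(276,224),.046),("vice",(297,205),.079),("decoy",(240,213),0)]: print(n,onz(c,uv,z).round(3))
E
```

```text
rib top [0.454 0.069 0.063]
rack [0.436 0.104 0.024]
hub [ 0.499 -0.129  0.046]
vice [ 0.543 -0.156  0.079]
decoy [ 0.531 -0.015  0.   ]
```

View pics/s1.png

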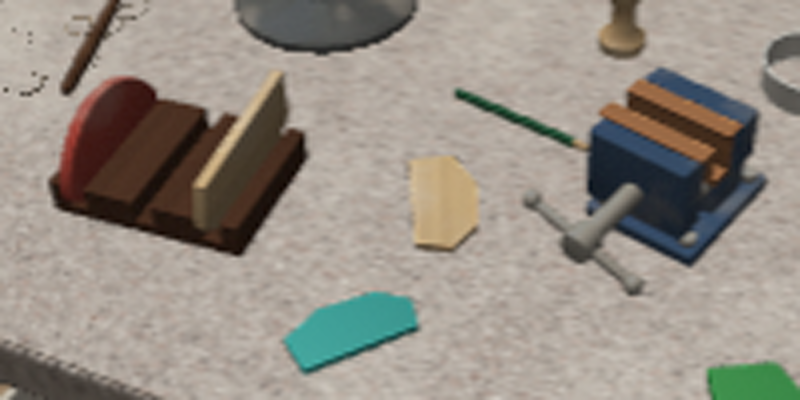

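View pics/d1.png

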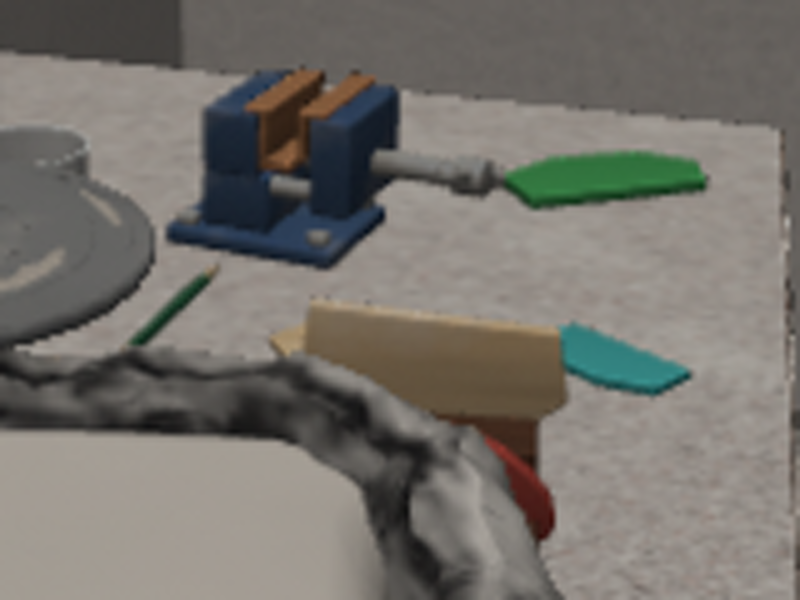

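The crop confirms the choice: the pale board stands on edge in the outer groove at scene (180–200, 183–220), the red kidney is in the other outer groove, and the flat decoys are elsewhere. I'll move the wrist camera over the work.

Emit:
drive_tool([
  {"offset": [0, -10, 40], "twist": 0},
  {"offset": [10, -30, 75], "twist": 0},
  {"offset": [25, -65, 80], "twist": 0},
  {"offset": [40, -105, 80], "twist": 0},
  {"offset": [55, -143, 80], "twist": 0},
  {"offset": [70, -181, 80], "twist": 0},
  {"offset": [85, -219, 80], "twist": 0},
  {"offset": [100, -257, 80], "twist": 0},
  {"offset": [115, -295, 80], "twist": 0},
  {"offset": [130, -333, 80], "twist": 0},
])

```text
clock: 1.08
tool_pos: [0.3334, 0.361, 0.3114]
orientation: [0.0, 0.141, 0.99, 0.0]
contact_force: [1.1, 0.6, -0.1]
finger_gap: 0.0852
```

Emit:
drive_tool([
  {"offset": [14, -38, 0], "twist": 0},
  {"offset": [28, -76, 0], "twist": 0},
  {"offset": [42, -114, 0], "twist": 0},
  {"offset": [54, -152, 0], "twist": 0},
  {"offset": [64, -190, 0], "twist": 0},
  {"offset": [74, -228, -10], "twist": 0},
  {"offset": [84, -266, -20], "twist": 0},
  {"offset": [90, -300, -30], "twist": 0},
  {"offset": [90, -310, -30], "twist": 0},
  {"offset": [90, -310, -30], "twist": 0},
])

```text
clock: 1.92
tool_pos: [0.4227, 0.0501, 0.2811]
orientation: [-0.0, 0.144, 0.99, -0.0]
contact_force: [0.6, 0.4, 0.6]
finger_gap: 0.0853
```

```bash
python3 - <<'E'
from h import *
c=cam("wrist"); s=manip.sense(); print(np.round(s["tool_pos"],4),np.round(s["orientation"],3),s["clock"],np.round(s["qvel"],3))
cv2.imwrite("pics/w1.png",c["f"]); np.save("w1.npy",c,allow_pickle=True)
d=cam("scene"); np.save("s1.npy",d,allow_pickle=True)
E
```

```text
[0.4229 0.0521 0.2813] [-0.     0.143  0.99  -0.   ] 1.9667 [-0.036 -0.001 -0.035 -0.015 -0.005  0.001 -0.019]
```

View pics/w1.png

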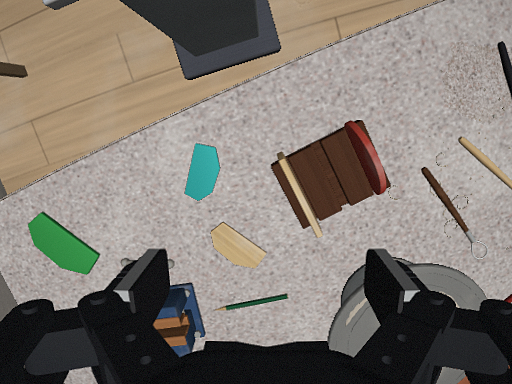

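The wrist view shows the rib in the groove from (281,154) to (320,236), the kidney at (368,158), the block round (330,175), and part of the vice at the lower left. I'll measure the rib and block.

```bash
python3 - <<'E'
from h import *
c=np.load("w1.npy",allow_pickle=True).item()
crop(c,240,100,170,150,4,"pics/w1c.png")
for uv in [(281,154),(320,236)]: print(onz(c,uv,.063).round(4))
a=onz(c,(281,154),.063);b=onz(c,(320,236),.063);print(np.linalg.norm(a-b),np.degrees(np.arctan2(*(b-a)[[1,0]])))
E
```

```text
[0.4077 0.0711 0.063 ]
[0.5127 0.0886 0.063 ]
0.10646402163028405 9.508476059550986
```

View pics/w1c.png

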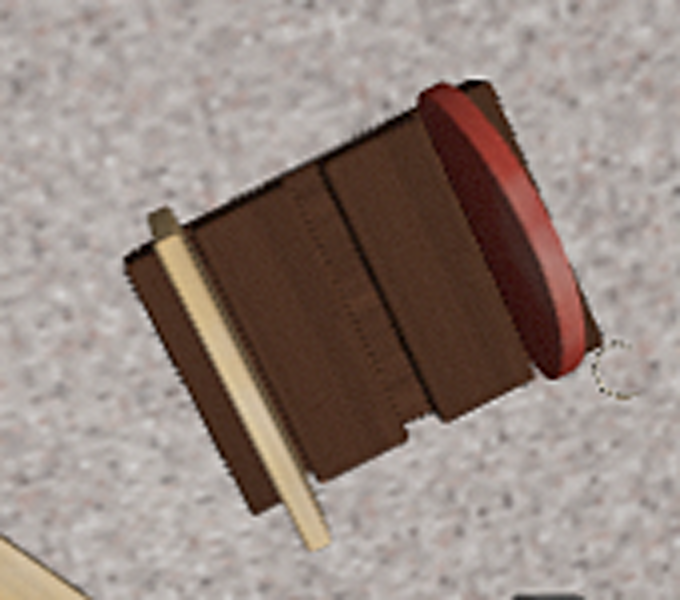

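```bash
python3 - <<'E'
from h import *
c=np.load("w1.npy",allow_pickle=True).item()
f=c["f"]; hsv=cv2.cvtColor(f,cv2.COLOR_BGR2HSV)
print([tuple(hsv[y,x]) for x,y in [(290,175),(310,215),(280,155),(330,170)]])
m=((hsv[...,0]>8)&(hsv[...,0]<30)&(hsv[...,1]>50)&(hsv[...,2]>130)).astype(np.uint8)
m[:140]=0;m[245:]=0;m[:,:265]=0;m[:,345:]=0
ys,xs=np.nonzero(m);P=np.c_[xs,ys].astype(np.float32)
r=cv2.minAreaRect(P);print(r)
# centre line: extremes of long axis, using fits
vx,vy,x0,y0=cv2.fitLine(P,cv2.DIST_L2,0,.01,.01).ravel()
t=(P-[x0,y0])@[vx,vy]; e=[np.array([x0,y0])+q*np.array([vx,vy]) for q in (t.min(),t.max())]
print(e)
d=cam("side")
cs=[c,d]
for n,i,uv in [("far",1,(262,210)),("near",0,(312.4,216))]:
    # order
    pass
E0,E1=sorted(e,key=lambda p:p[1])
A,ra=tri(cs,[E0,(312.4,216)]);B,rb=tri(cs,[E1,(262,210)])
print(A.round(4),np.round(ra,4),B.round(4),np.round(rb,4),np.linalg.norm(A-B))
for za,zb in [(.0665,.059),(.059,.0665)]:
    a=onz(c,E0,za);b=onz(c,E1,zb);print(za,a.round(4),b.round(4),np.linalg.norm(a-b),np.degrees(np.arctan2(*(b-a)[[1,0]])),((a+b)/2).round(4))
s=cam("scene")
A,ra=tri([c,s],[E0,(130+205/4,165+183/4)]);B,rb=tri([c,s],[E1,(130+278/4,165+73/4)])
print(A.round(4),np.round(ra,4),B.round(4),np.round(rb,4),np.linalg.norm(A-B))
E
```

```text
[(np.uint8(19), np.uint8(86), np.uint8(204)), (np.uint8(19), np.uint8(68), np.uint8(198)), (np.uint8(18), np.uint8(103), np.uint8(92)), (np.uint8(11), np.uint8(134), np.uint8(78))]
((302.8000183105469, 196.60000610351562), (86.75944519042969, 11.627553939819336), 63.43495178222656)
[array([281.18863, 158.90543], dtype=float32), array([320.07123, 236.46562], dtype=float32)]
[0.4132 0.0697 0.0577] [0.0006 0.0006] [0.5121 0.0884 0.0655] [0.0001 0.0001] 0.10095222644543375
0.0665 [0.4124 0.0698 0.0665] [0.515  0.0888 0.059 ] 0.10461080954951987 10.515292213891472 [0.4637 0.0793 0.0628]
0.059 [0.4135 0.0698 0.059 ] [0.5118 0.0884 0.0665] 0.10028540724249647 10.717350347406564 [0.4627 0.0791 0.0628]
[0.416  0.0678 0.0592] [0.0032 0.0032] [0.5144 0.0881 0.0623] [0.0009 0.0009] 0.10051682384475995
```

The two views agree to within 1 mm. The far end of the long edge is the high one (65.5 mm) and the near end the low one (58 mm). The rib runs at 10.6° and its top centre is near (0.463, 0.079). I'll hover above it, turned square to it, and recheck.

Emit:
drive_tool([
  {"offset": [10, 7, -35], "twist": 0.12},
  {"offset": [20, 14, -70], "twist": 0.24},
  {"offset": [30, 20, -105], "twist": 0.36},
  {"offset": [40, 26, -135], "twist": 0.47},
  {"offset": [40, 26, -150], "twist": 0.47},
  {"offset": [40, 26, -150], "twist": 0.47},
], claw=100)

```text
clock: 2.62
tool_pos: [0.4619, 0.0806, 0.1284]
orientation: [-0.002, -0.094, 0.996, -0.0]
contact_force: [-0.2, -0.4, -0.3]
finger_gap: 0.0521
```

```bash
python3 - <<'E'
from h import *
c=cam("wrist"); s=manip.sense(); print(np.round(s["tool_pos"],4),np.round(s["orientation"],3),s["clock"],s["finger_gap"],np.round(s["joint_positions"],2))
cv2.imwrite("pics/w2.png",c["f"]); np.save("w2.npy",c,allow_pickle=True)
print(proj(c,(.463,.079,.063)))
E
```

```text
[0.4621 0.0802 0.1301] [-0.002 -0.094  0.996 -0.   ] 2.6667 0.052142474998789386 [-0.35  0.47  0.08  2.27 -0.09  0.41  1.56]
[263.6696701  215.92500457]
```

View pics/w2.png

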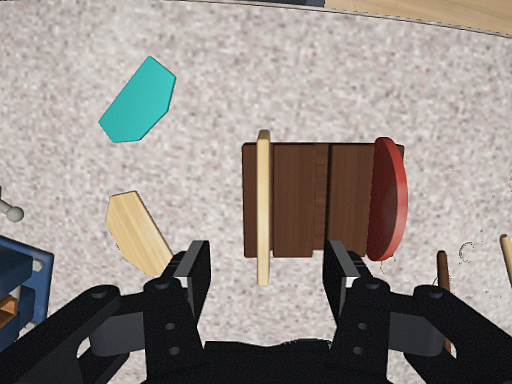

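The rib now stands upright in the image at u≈264, rows 131–285, between the fingers and aligned with them. The kidney is at (390,200), clear of the fingers.

```bash
python3 - <<'E'
from h import *
c=np.load("w2.npy",allow_pickle=True).item()
hsv=cv2.cvtColor(c["f"],cv2.COLOR_BGR2HSV)
m=((hsv[...,0]>8)&(hsv[...,0]<30)&(hsv[...,1]>50)&(hsv[...,2]>130)).astype(np.uint8)
m[:120]=0;m[295:]=0;m[:,:245]=0;m[:,285:]=0
rows=[(y,np.nonzero(m[y])[0]) for y in range(120,295)]
rows=[(y,x.min(),x.max()) for y,x in rows if len(x)>3]
for r in rows[::12]+rows[-1:]: print(r)
y0,y1=rows[0][0],rows[-1][0]
ctr=np.polyfit([r[0] for r in rows],[(r[1]+r[2])/2 for r in rows],1)
a=onz(c,(np.polyval(ctr,y0),y0),.059);b=onz(c,(np.polyval(ctr,y1),y1),.0665)
print(a.round(4),b.round(4),np.linalg.norm(a-b),((a+b)/2).round(4),np.degrees(np.arctan2(*(b-a)[[1,0]])))
s=manip.sense();y=rot(s["orientation"])[:,1];print(np.degrees(np.arctan2(y[1],y[0])), rot(s["orientation"])[:,2])
E
```

```text
(139, np.int64(258), np.int64(269))
(151, np.int64(257), np.int64(268))
(163, np.int64(257), np.int64(268))
(175, np.int64(257), np.int64(268))
(187, np.int64(257), np.int64(268))
(199, np.int64(257), np.int64(268))
(211, np.int64(257), np.int64(268))
(223, np.int64(257), np.int64(268))
(235, np.int64(257), np.int64(268))
(247, np.int64(257), np.int64(268))
(259, np.int64(257), np.int64(269))
(271, np.int64(257), np.int64(268))
(283, np.int64(257), np.int64(267))
(285, np.int64(259), np.int64(266))
[0.4141 0.0689 0.059 ] [0.5114 0.0875 0.0665] 0.09939034460366482 [0.4627 0.0782 0.0628] 10.777182801627351
100.75487425928861 [-3.48074466e-03 -4.75360960e-04 -9.99993829e-01]
```

Emit:
drive_tool([
  {"offset": [0.5, -2, -35], "twist": 0},
  {"offset": [0.5, -2, -70], "twist": 0},
  {"offset": [0.5, -2, -90], "twist": 0},
  {"offset": [0.5, -2, -90], "twist": 0},
])

```text
clock: 3.0
tool_pos: [0.4628, 0.0777, 0.0397]
orientation: [-0.001, -0.093, 0.996, -0.0]
contact_force: [-1.7, -0.2, -0.2]
finger_gap: 0.0521
```

Emit:
drive_tool([
  {"offset": [0, 0, 0], "twist": 0},
  {"offset": [0, 0, 0], "twist": 0},
  {"offset": [0, 0, 0], "twist": 0},
  {"offset": [0, 0, 0], "twist": 0},
  {"offset": [0, 0, 0], "twist": 0},
  {"offset": [0, 0, 0], "twist": 0},
], claw=255, force=40)

```text
clock: 3.5
tool_pos: [0.4643, 0.0782, 0.0431]
orientation: [0.001, -0.094, 0.996, 0.001]
contact_force: [-1.7, 3.6, 11.6]
finger_gap: 0.0071
```

```bash
python3 - <<'E'
from h import *
c=cam("wrist"); s=manip.sense(); print(np.round(s["tool_pos"],4),np.round(s["contact_force"],1),s["clock"],s["finger_gap"])
cv2.imwrite("pics/w3.png",c["f"])
E
```

```text
[0.4642 0.0782 0.0431] [-1.5  3.3 11.9] 3.55 0.007305054996763832
```

View pics/w3.png

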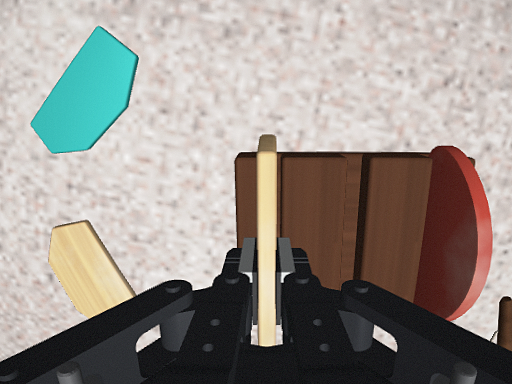

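The rib is gripped (gap 7.3 mm) and stands straight between the pads. I'll lift it and move to where the vice is in view.

Emit:
drive_tool([
  {"offset": [0, 0, 10], "twist": 0},
  {"offset": [0, 0, 30], "twist": 0},
  {"offset": [0, 0, 60], "twist": 0},
  {"offset": [0, 0, 95], "twist": 0},
  {"offset": [0, -15, 130], "twist": 0},
  {"offset": [0, -45, 150], "twist": 0},
  {"offset": [0, -80, 160], "twist": 0},
  {"offset": [0, -110, 160], "twist": 0},
  {"offset": [0, -110, 160], "twist": 0},
  {"offset": [0, -110, 160], "twist": 0},
])

```text
clock: 4.38
tool_pos: [0.4632, -0.0347, 0.2028]
orientation: [0.001, -0.091, 0.996, -0.0]
contact_force: [0.6, -0.3, -0.9]
finger_gap: 0.007
```

```bash
python3 - <<'E'
from h import *
c=cam("wrist"); s=manip.sense(); print(np.round(s["tool_pos"],4),np.round(s["orientation"],3),np.round(s["contact_force"],1),s["clock"],s["finger_gap"])
cv2.imwrite("pics/w4.png",c["f"]); np.save("w4.npy",c,allow_pickle=True)
d=cam("side"); np.save("d4.npy",d,allow_pickle=True); crop(d,200,130,160,120,5,"pics/d4.png")
d=cam("scene"); np.save("s4.npy",d,allow_pickle=True); crop(d,160,150,200,100,4,"pics/s4.png")
E
```

```text
[ 0.4633 -0.0333  0.2023] [ 0.001 -0.092  0.996  0.   ] [ 0.  -0.2 -0.5] 4.4333 0.007048653759452842
```

View pics/w4.png

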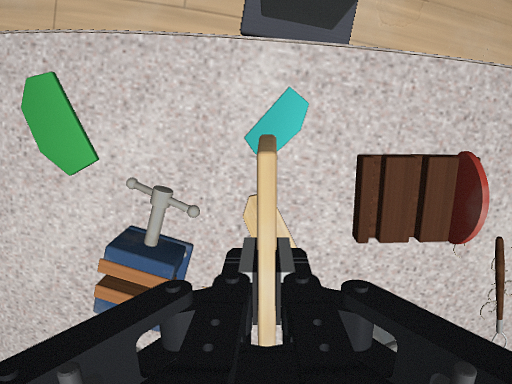

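View pics/s4.png

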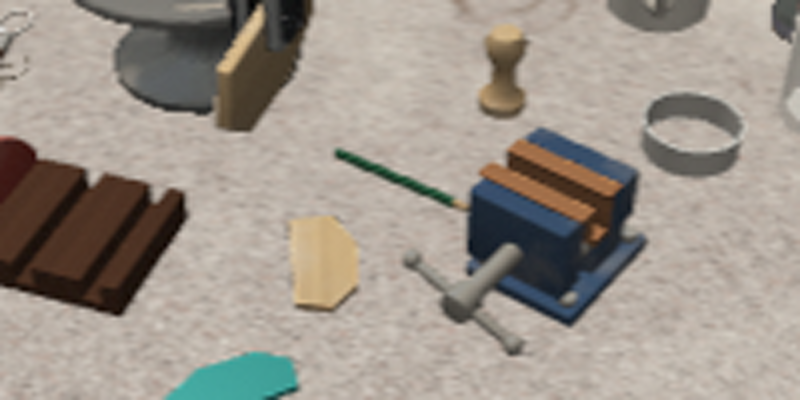

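View pics/d4.png

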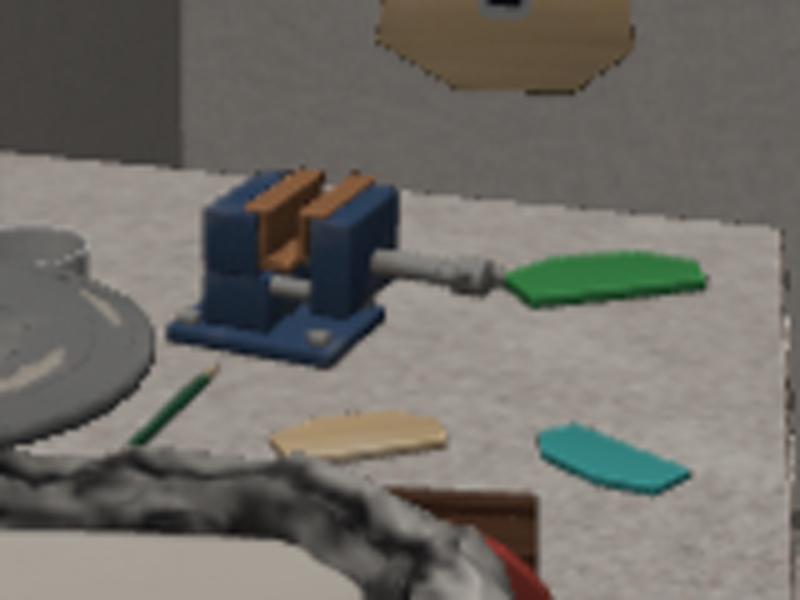

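Block empty, rib held level, and the kidney, pencil and decoys are undisturbed. The T-bar is nearly level, with its knobs at wrist (132,184) and (194,211). The gripper partly hides the jaws, so I'll take one more look from farther forward.

Emit:
drive_tool([
  {"offset": [35, -5, 0], "twist": 0},
  {"offset": [70, -10, 0], "twist": 0},
  {"offset": [95, -15, 0], "twist": 0},
  {"offset": [95, -15, 0], "twist": 0},
  {"offset": [95, -15, 0], "twist": 0},
])

```text
clock: 4.95
tool_pos: [0.5593, -0.0467, 0.2005]
orientation: [-0.0, -0.094, 0.996, 0.0]
contact_force: [-0.7, 0.2, -0.0]
finger_gap: 0.0074
```

```bash
python3 - <<'E'
from h import *
c=cam("wrist"); s=manip.sense(); print(np.round(s["tool_pos"],4),np.round(s["orientation"],3),np.round(s["contact_force"],1),s["clock"],s["finger_gap"])
cv2.imwrite("pics/w5.png",c["f"]); np.save("w5.npy",c,allow_pickle=True)
crop(c,60,60,200,150,4,"pics/w5c.png")
E
```

```text
[ 0.558  -0.0467  0.2005] [-0.001 -0.094  0.996  0.   ] [-1.4  0.1 -1.1] 5.0 0.006789690613208123
```

View pics/w5.png

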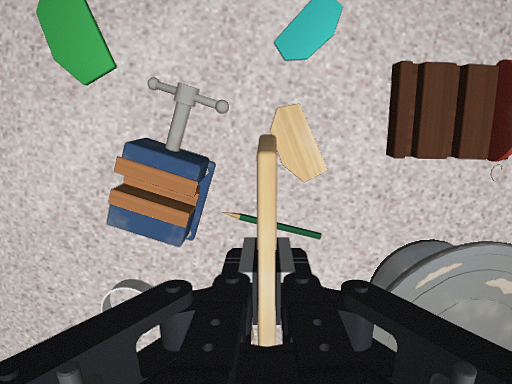

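View pics/w5c.png

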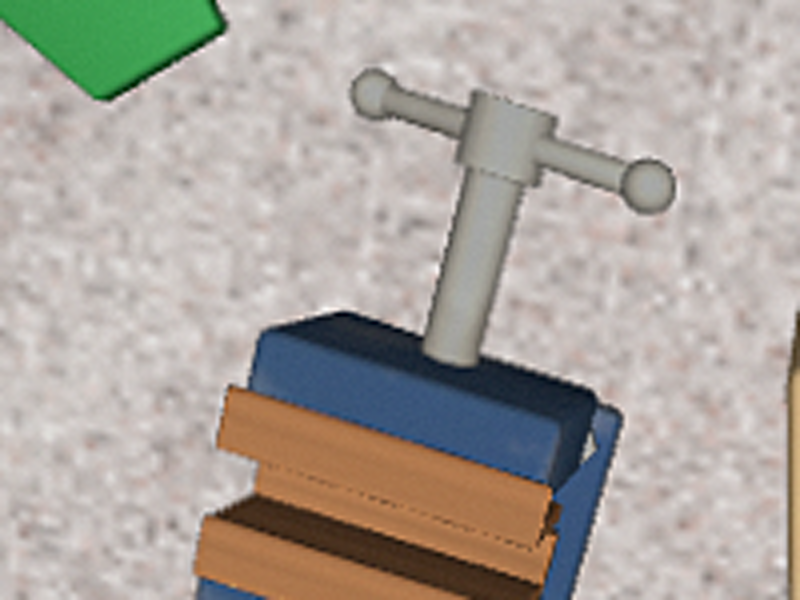

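```bash
python3 - <<'E'
from h import *
c=np.load("w5.npy",allow_pickle=True).item()
crop(c,100,130,120,90,6,"pics/w5d.png")
E
```

```text
(no output)
```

View pics/w5d.png

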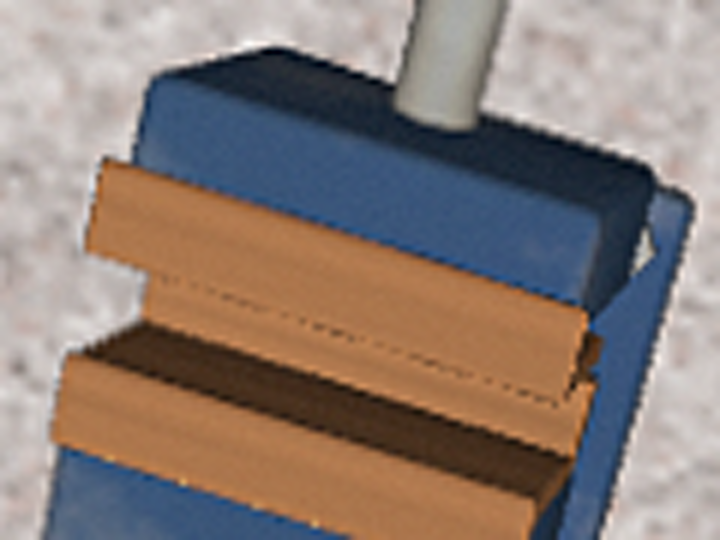

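```bash
cat > vice.py <<'E'
from h import *
c=np.load("w5.npy",allow_pickle=True).item()
g=lambda x,y:(100+x/6,130+y/6)
F=[onz(c,g(72,352),.079),onz(c,g(530,495),.079)]
M=[onz(c,g(85,248),.079),onz(c,g(572,402),.079)]
B=[onz(c,g(55,443),.079)]  
M0=[onz(c,g(107,158),.079),onz(c,g(590,308),.079)]
for P in (F,M,M0):
    d=P[1]-P[0]; print(np.round(P,4).tolist(),"len",np.linalg.norm(d).round(4),"ang",np.degrees(np.arctan2(d[1],d[0])).round(2),"mid",((P[0]+P[1])/2).round(4))
E
python3 - <<'E'
from vice import *
n=lambda a:np.array([np.sin(a),-np.cos(a)])
d=F[1]-F[0]; a=np.arctan2(d[1],d[0]); x=n(a); print("vice x",x, "gap",((F[0]+F[1]-M[0]-M[1])/2)[:2]@x)
# knobs + hub
s=np.load("s4.npy",allow_pickle=True).item(); w4=np.load("w4.npy",allow_pickle=True).item()
q=lambda x,y:(60+x/4,60+y/4); p=lambda x,y:(160+x/4,150+y/4)
L,r1=tri([c,s],[q(373,94),p(515,345)]); Rr,r2=tri([c,s],[q(648,186),p(412,260)])
print("right knob",L.round(4),np.round(r1,4),"left knob",Rr.round(4),np.round(r2,4),"mid",((L+Rr)/2).round(4),np.linalg.norm(L-Rr))
L2=onz(c,q(373,94),.046);R2=onz(c,q(648,186),.046);print(L2.round(4),R2.round(4),np.linalg.norm(L2-R2))
dd=Rr-L;print("ang",np.degrees(np.arctan2(dd[1],dd[0])),"tilt",dd[2])
mid=(F[0]+F[1])/2; hub=(L+Rr)/2
print("hub rel fixed face mid along x",(hub-mid)[:2]@x,"y",(hub-mid)[:2]@np.array([-x[1],x[0]]))
E
```

```text
[[0.579, -0.1744, 0.079], [0.5875, -0.108, 0.079]] len 0.067 ang 82.75 mid [ 0.5833 -0.1412  0.079 ]
[[0.5639, -0.1736, 0.079], [0.573, -0.1039, 0.079]] len 0.0703 ang 82.58 mid [ 0.5685 -0.1388  0.079 ]
[[0.5509, -0.1715, 0.079], [0.5594, -0.1032, 0.079]] len 0.0688 ang 82.94 mid [ 0.5552 -0.1374  0.079 ]
vice x [ 0.99200397 -0.12620669] gap 0.01498437914066299
right knob [ 0.489  -0.1645  0.0348] [0.0008 0.0008] left knob [ 0.4976 -0.0965  0.0584] [0.0005 0.0005] mid [ 0.4933 -0.1305  0.0466] 0.07249155474151504
[ 0.4887 -0.16    0.046 ] [ 0.4975 -0.0977  0.046 ] 0.06292436595397097
ang 82.73756674160285 tilt 0.023613492338594014
hub rel fixed face mid along x -0.09060608921327952 y -0.0007303692893211919
```

```bash
python3 - <<'E'
from h import *
d=np.load("d4.npy",allow_pickle=True).item()
w=np.load("w5.npy",allow_pickle=True).item()
q=[-0.,-.093,.996,0]; Rt=rot(q); T=np.array([.4633,-.0333,.2023]); n=Rt[:,1]
def onpl(c,uv,T,n):
    r=ray(c,uv); return c["C"]+r*((T-c["C"])@n)/(r@n)
g=lambda x,y:(200+x/5,130+y/5)
for nm,uv in [("footR",g(577,93)),("footL",g(458,91)),("kneeR",g(633,42)),("kneeL",g(378,38))]:
    P=onpl(d,uv,T+n*.004,n); print(nm,P.round(4),"tool",(Rt.T@(P-T)).round(4))
crop(w,240,120,60,60,8,"pics/w5e.png"); crop(d,260,110,80,50,8,"pics/d4e.png")
E
```

```text
footR [ 0.4305 -0.0354  0.1671] tool [0.0326 0.004  0.0352]
footL [ 0.48   -0.0261  0.1662] tool [-0.0177  0.004   0.0361]
kneeR [ 0.4086 -0.0395  0.1901] tool [0.0549 0.004  0.0122]
kneeL [ 0.514  -0.0197  0.1883] tool [-0.0523  0.004   0.014 ]
```

View pics/w5e.png

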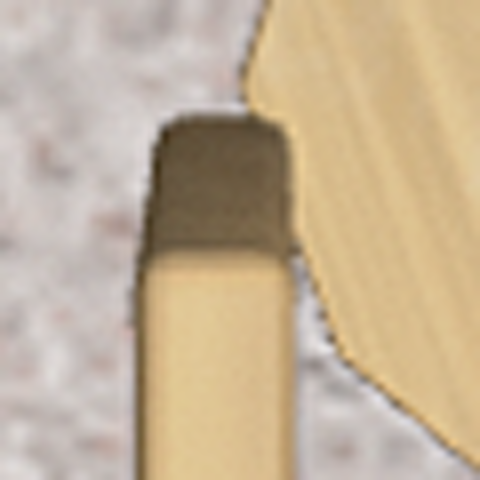

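View pics/d4e.png

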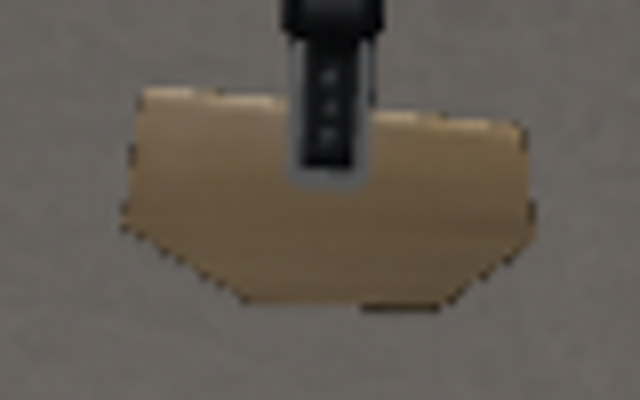

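Two views put the foot's middle about 6 mm from the TCP towards the rib's low end, and about 34.5 mm below it. Vice fit: x axis at −7.3°, gap 15 mm (so jaw reading 14 mm), hub 92 mm from the fixed face by the numbers against 90.6 measured. Now I'll turn and hover over the vice.

Emit:
drive_tool([
  {"offset": [2, -10, 0], "twist": -0.12},
  {"offset": [4, -20, 0], "twist": -0.24},
  {"offset": [6, -30, 0], "twist": -0.36},
  {"offset": [8, -40, 0], "twist": -0.48},
  {"offset": [10, -50, 0], "twist": -0.6},
  {"offset": [12, -60, 0], "twist": -0.72},
  {"offset": [14, -70, 0], "twist": -0.84},
  {"offset": [16, -80, 0], "twist": -0.96},
  {"offset": [17, -90, 0], "twist": -1.08},
  {"offset": [18, -99, 0], "twist": -1.2},
])

```text
clock: 5.83
tool_pos: [0.5754, -0.1462, 0.2012]
orientation: [-0.001, 0.488, 0.873, 0.0]
contact_force: [-0.1, -0.5, 0.1]
finger_gap: 0.007
```

Emit:
drive_tool([
  {"offset": [0, 0, 0], "twist": -0.12},
  {"offset": [0, 0, 0], "twist": -0.24},
  {"offset": [0, 0, -10], "twist": -0.36},
  {"offset": [0, 0, -25], "twist": -0.48},
  {"offset": [0, 0, -40], "twist": -0.6},
  {"offset": [0, 0, -55], "twist": -0.687},
  {"offset": [0, 0, -65], "twist": -0.687},
  {"offset": [0, 0, -65], "twist": -0.687},
  {"offset": [0, 0, -65], "twist": -0.687},
])

```text
clock: 6.58
tool_pos: [0.5759, -0.1464, 0.1361]
orientation: [-0.001, 0.75, 0.661, -0.0]
contact_force: [0.2, -0.1, 0.9]
finger_gap: 0.0071
```

```bash
python3 - <<'E'
from h import *
c=cam("wrist"); s=manip.sense(); R_=rot(s["orientation"]);print(np.round(s["tool_pos"],4),np.degrees(np.arctan2(R_[1,1],R_[0,1])).round(2),R_[:,2].round(3),np.round(s["contact_force"],1),s["clock"],s["finger_gap"],np.round(s["joint_positions"],2))
cv2.imwrite("pics/w6.png",c["f"]); np.save("w6.npy",c,allow_pickle=True)
d=cam("side"); np.save("d6.npy",d,allow_pickle=True); crop(d,220,120,100,75,8,"pics/d6.png")
e=cam("scene"); np.save("s6.npy",e,allow_pickle=True); crop(e,240,130,100,75,8,"pics/s6.png")
E
```

```text
[ 0.5763 -0.1468  0.1367] -7.31 [ 0.  0. -1.] [-0.   0.8  0.2] 6.6333 0.007247155041942705 [-0.23  0.64  0.59  2.01 -0.57  0.66  0.6 ]
```

View pics/w6.png

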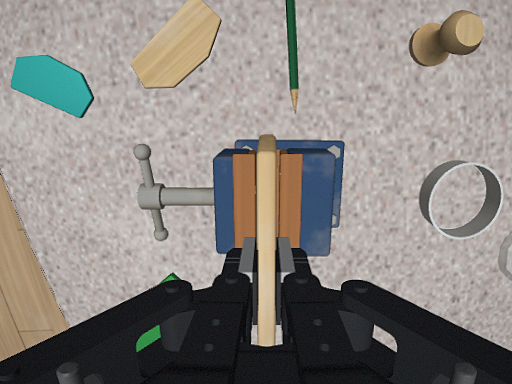

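View pics/s6.png

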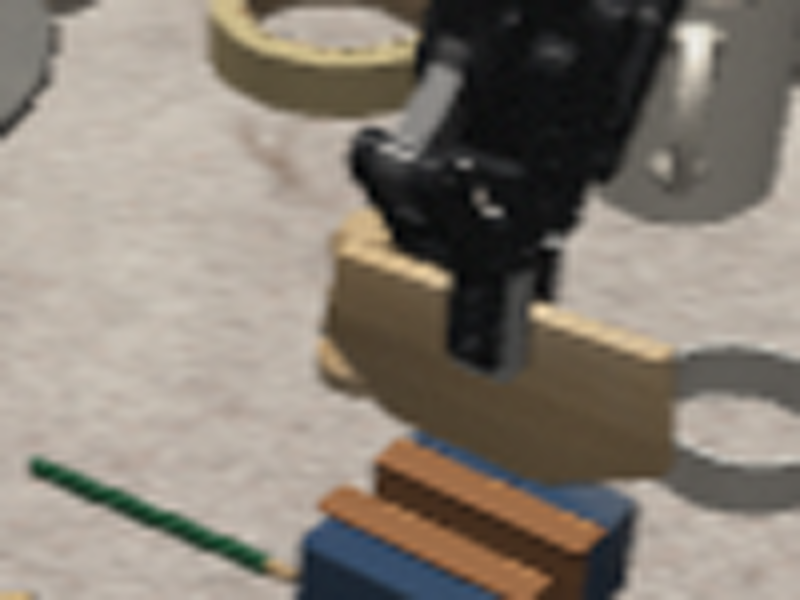

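View pics/d6.png

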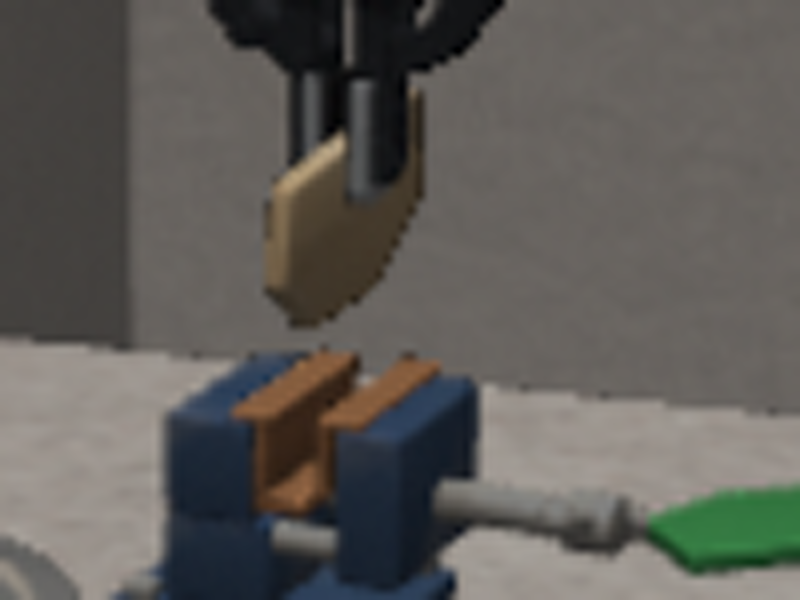

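```bash
python3 - <<'E'
from h import *
c=np.load("w6.npy",allow_pickle=True).item()
crop(c,200,125,160,130,5,"pics/w6c.png")
E
```

```text
(no output)
```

View pics/w6c.png

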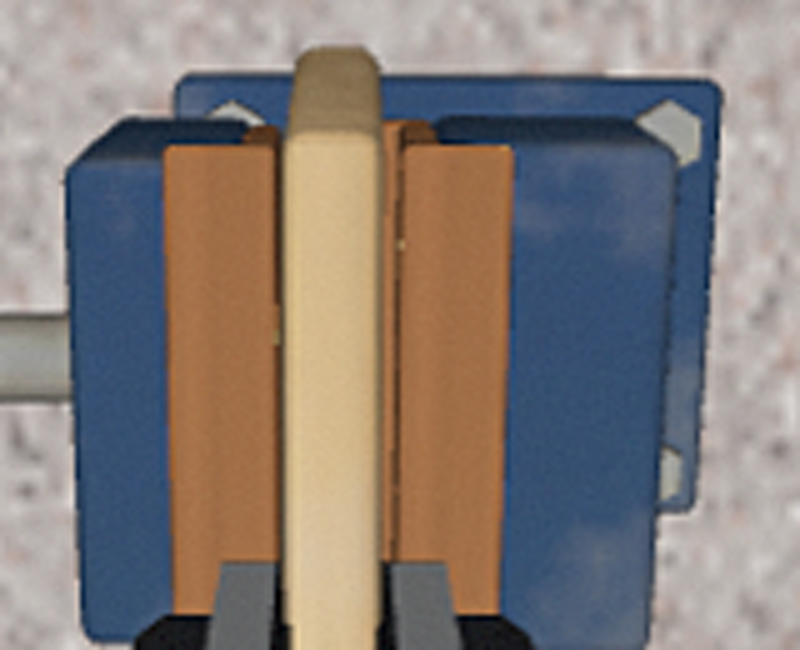

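```bash
python3 - <<'E'
from h import *
c=np.load("w6.npy",allow_pickle=True).item()
s=manip.sense(); T=np.array(s["tool_pos"]);Rt=rot(s["orientation"])
g=lambda x,y:(200+x/5,125+y/5)
t=lambda p:(Rt.T@(p-T)).round(4)
for n,uv,z in [("movin",g(276,200),.079),("fixin",g(402,200),.079),("movin2",g(280,540),.079),("fixin2",g(397,540),.079),("rib L",g(287,250),T[2]+.0165),("rib R",g(382,250),T[2]+.0165),("ribend top",g(334,140),T[2]+.0155),("cheek end mov",g(220,146),.079),("cheek end fix",g(455,146),.079),("cheek out mov",g(164,146),.079),("cheek out fix",g(513,146),.079)]: print(n,t(onz(c,uv,z)))
E
```

```text
movin [ 0.034  -0.0083  0.0582]
fixin [0.034  0.0071 0.0582]
movin2 [-0.0101 -0.008   0.0582]
fixin2 [-0.0101  0.007   0.0582]
rib L [ 0.0421 -0.0048 -0.0165]
rib R [ 0.0421  0.0025 -0.0165]
ribend top [ 0.0504 -0.0012 -0.0155]
cheek end mov [ 0.0406 -0.015   0.0582]
cheek end fix [0.0406 0.0134 0.0582]
cheek out mov [ 0.0406 -0.0218  0.0582]
cheek out fix [0.0407 0.0204 0.0583]
```

The direct relative view shows the rib parallel to the jaws, its centre 0.6 mm from the middle of the gap (towards the moving jaw) and about 1 mm too far along +y. I'll correct both, lower it to just above the step and then feel for the step.

Emit:
drive_tool([
  {"offset": [2.5, -1.3, 0], "twist": 0},
  {"offset": [2.5, -1.3, -12], "twist": 0},
  {"offset": [2.5, -1.3, -25], "twist": 0},
  {"offset": [2.5, -1.3, -38], "twist": 0},
  {"offset": [2.5, -1.3, -42], "twist": 0},
  {"offset": [2.5, -1.3, -44], "twist": 0},
  {"offset": [2.5, -1.3, -44], "twist": 0},
])

```text
clock: 7.32
tool_pos: [0.5785, -0.1484, 0.0913]
orientation: [-0.001, 0.752, 0.66, -0.001]
contact_force: [-0.4, -0.5, 0.0]
finger_gap: 0.0069
```

Emit:
drive_tool([
  {"offset": [0, 0, -1], "twist": 0},
  {"offset": [0, 0, -2], "twist": 0},
  {"offset": [0, 0, -3], "twist": 0},
  {"offset": [0, 0, -4], "twist": 0},
])

```text
clock: 7.65
tool_pos: [0.5792, -0.1483, 0.0885]
orientation: [0.0, 0.751, 0.66, 0.0]
contact_force: [-0.3, 0.2, -0.4]
finger_gap: 0.007
```

Emit:
drive_tool([
  {"offset": [0, 0, -1], "twist": 0},
  {"offset": [0, 0, -2], "twist": 0},
  {"offset": [0, 0, -2], "twist": 0},
])

```text
clock: 7.9
tool_pos: [0.5791, -0.1483, 0.0865]
orientation: [0.0, 0.752, 0.66, 0.0]
contact_force: [-0.7, -0.2, 2.1]
finger_gap: 0.0076
```

Contact of 2.1 N at TCP height 86.5 mm, just where the step should be (52 + 34.5). Next I'll ease the rib against the fixed cheek, unweighting it slightly.

Emit:
drive_tool([
  {"offset": [0, 0, 1], "twist": 0},
  {"offset": [0.7, -0.1, 1], "twist": 0},
  {"offset": [1.4, -0.2, 1], "twist": 0},
  {"offset": [1.4, -0.2, 1], "twist": 0},
])

```text
clock: 8.23
tool_pos: [0.5797, -0.1484, 0.0871]
orientation: [-0.001, 0.752, 0.66, -0.0]
contact_force: [-3.1, 0.1, 0.8]
finger_gap: 0.0073
```

```bash
python3 - <<'E'
from h import *
c=cam("wrist"); s=manip.sense(); print(np.round(s["tool_pos"],4),np.round(s["contact_force"],1),np.round(s["torque"],2),s["clock"],s["finger_gap"])
np.save("w7.npy",c,allow_pickle=True);crop(c,200,125,160,130,5,"pics/w7c.png")
d=cam("side");  crop(d,230,140,80,60,10,"pics/d7.png")
e=cam("scene"); crop(e,270,160,80,60,10,"pics/s7.png")
E
```

```text
[ 0.5797 -0.1484  0.0871] [-2.7  0.2  2.3] [ 0.06  0.73 -0.06] 8.2833 0.006777012504517998
```

View pics/w7c.png

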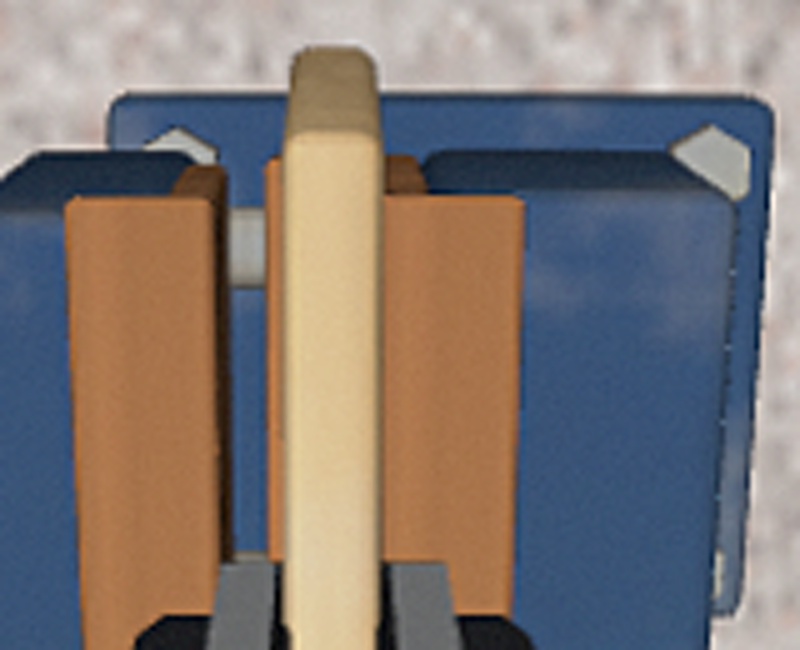

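View pics/d7.png

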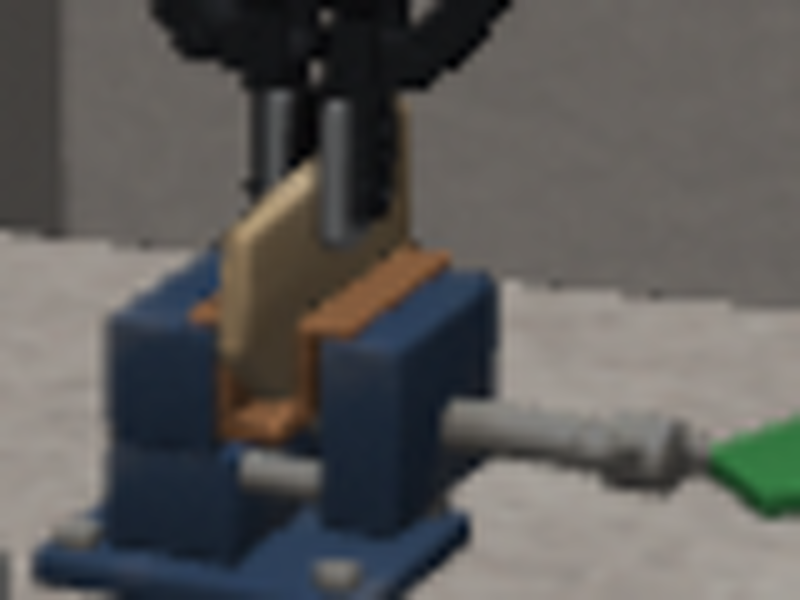

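View pics/s7.png

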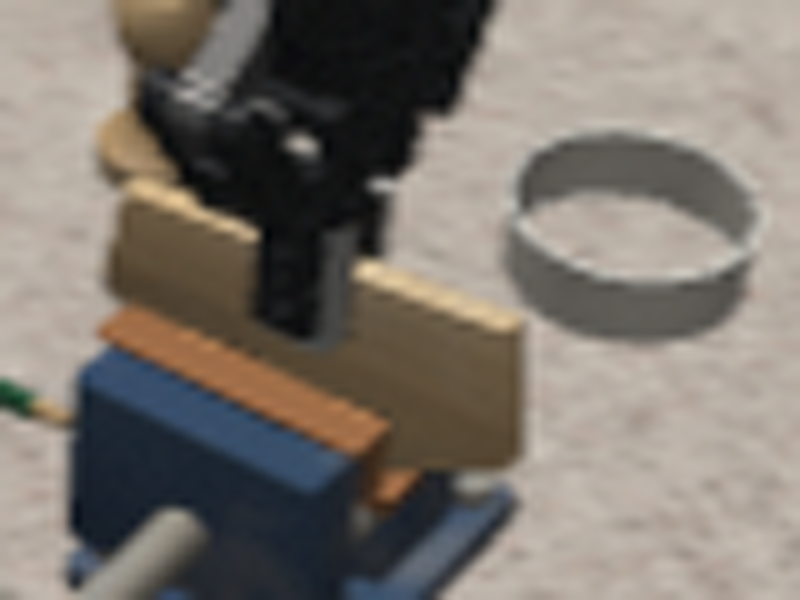

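The rib is flush with the fixed cheek and stands on the step. I'll check the lengthwise centring numerically.

```bash
python3 - <<'E'
from h import *
c=np.load("w7.npy",allow_pickle=True).item()
s=manip.sense(); T=np.array(s["tool_pos"]);Rt=rot(s["orientation"])
g=lambda x,y:(200+x/5,125+y/5)
t=lambda p:(Rt.T@(p-T)).round(4)
for n,uv,z in [("ribend top",g(334,138),.102),("ribend knee",g(334,46),.052+.022),("cheek end mov",g(140,198),.079),("cheek end fix",g(455,198),.079),("movin",g(212,300),.079),("fixin~ribface",g(383,300),.079)]: print(n,t(onz(c,uv,z)))
E
```

```text
ribend top [ 0.0497 -0.0002 -0.0149]
ribend knee [ 0.0549 -0.0001  0.0131]
cheek end mov [ 0.0414 -0.018   0.0081]
cheek end fix [0.0414 0.011  0.0081]
movin [ 0.0318 -0.0115  0.0081]
fixin~ribface [0.0318 0.0045 0.0081]
```

Jaw centre 6.4 mm, foot middle 6.2 mm in tool x, so it is centred. I'll seat it and release.

Emit:
drive_tool([
  {"offset": [-0.4, 0, -0.7], "twist": 0},
  {"offset": [-0.5, 0, -1.3], "twist": 0},
  {"offset": [-0.5, 0, -1.3], "twist": 0},
])

```text
clock: 8.63
tool_pos: [0.5797, -0.1484, 0.0864]
orientation: [-0.0, 0.752, 0.66, 0.0]
contact_force: [-5.3, 1.8, 8.6]
finger_gap: 0.0069
```

Emit:
drive_tool([
  {"offset": [0, 0, 0], "twist": 0},
  {"offset": [0, 0, 0], "twist": 0},
  {"offset": [0, 0, 0], "twist": 0},
  {"offset": [0, 0, 0], "twist": 0},
], claw=160)

```text
clock: 8.97
tool_pos: [0.5804, -0.1486, 0.086]
orientation: [0.0, 0.751, 0.66, 0.0]
contact_force: [-0.7, 0.1, -0.1]
finger_gap: 0.0318
```

```bash
python3 - <<'E'
from h import *
c=cam("wrist"); s=manip.sense(); print(np.round(s["tool_pos"],4),np.round(s["contact_force"],1),s["clock"],s["finger_gap"])
np.save("w8.npy",c,allow_pickle=True);crop(c,180,125,200,150,4,"pics/w8c.png")
e=cam("side"); crop(e,230,140,80,60,10,"pics/d8.png")
E
```

```text
[ 0.5803 -0.1486  0.0859] [1.4 0.  0.4] 9.0167 0.031731900008593876
```

View pics/w8c.png

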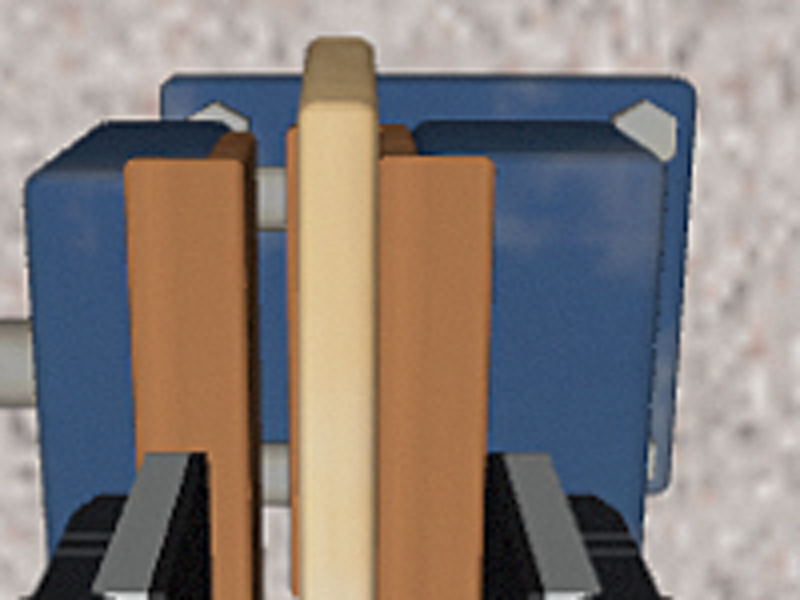

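View pics/d8.png

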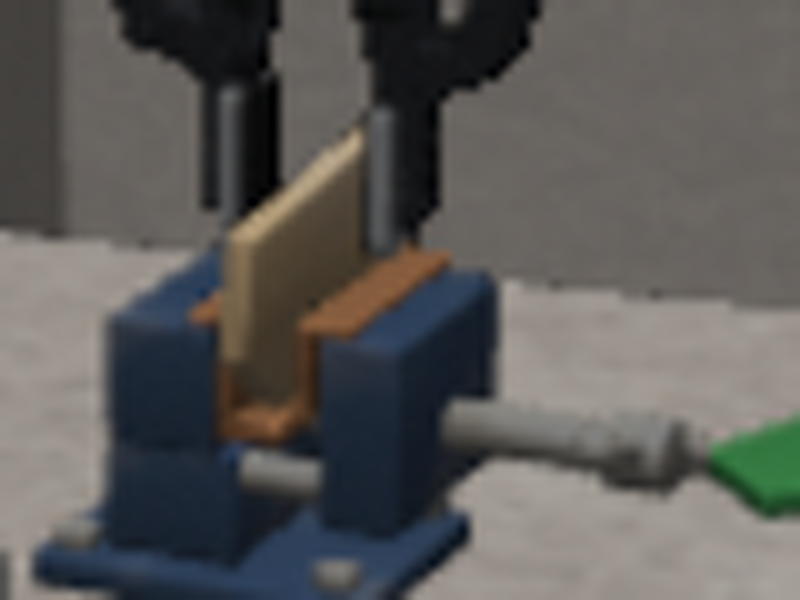

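The rib stands upright on the step against the fixed cheek, released. I'll retract straight up, then go above the T-bar's left knob.

Emit:
drive_tool([
  {"offset": [0, 0, 15], "twist": 0},
  {"offset": [0, 0, 45], "twist": 0},
  {"offset": [0, 0, 80], "twist": 0},
  {"offset": [-30, 19, 85], "twist": 0},
  {"offset": [-65, 40, 80], "twist": 0},
  {"offset": [-82.5, 51.5, 55], "twist": 0},
  {"offset": [-82.5, 51.5, 35], "twist": 0},
  {"offset": [-82.5, 51.5, 35], "twist": 0},
  {"offset": [-82.5, 51.5, 35], "twist": 0},
])

```text
clock: 9.82
tool_pos: [0.4976, -0.0973, 0.1209]
orientation: [-0.0, 0.752, 0.66, -0.0]
contact_force: [0.3, -0.3, 0.8]
finger_gap: 0.0322
```

```bash
python3 - <<'E'
from h import *
c=cam("wrist"); s=manip.sense(); print(np.round(s["tool_pos"],4),np.round(s["contact_force"],1),s["clock"],s["finger_gap"],np.round(s["joint_positions"],2))
T=np.array(s["tool_pos"]);Rt=rot(s["orientation"]);print(np.degrees(np.arctan2(Rt[1,1],Rt[0,1])))
np.save("w9.npy",c,allow_pickle=True);cv2.imwrite("pics/w9.png",c["f"])
E
```

```text
[ 0.4983 -0.0977  0.1215] [-0.4 -0.1 -0.2] 9.8667 0.03201696603602105 [-0.29  0.57  0.55  2.21 -0.62  0.51  0.61]
-7.486334460042649
```

View pics/w9.png

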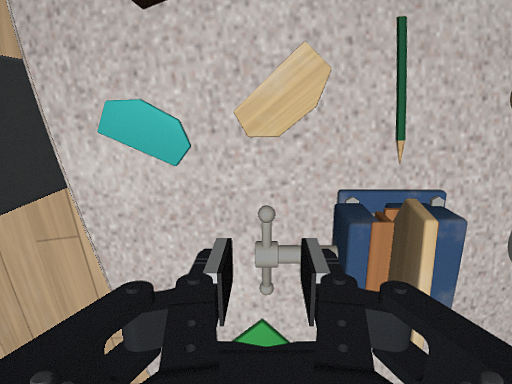

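The bar is centred between the fingers: the left knob is at (267,213), the hub at (267,254) and the right knob at (266,288). The rib stands in the jaws at right. Next I'll compute the knob position in tool coordinates.

```bash
python3 - <<'E'
from h import *
c=np.load("w9.npy",allow_pickle=True).item();s=manip.sense();T=np.array(s["tool_pos"]);Rt=rot(s["orientation"])
for n,uv,z in [("L",(267,213.5),.0578),("hub",(267,254),.046),("R",(266,288.5),.0345)]:
    p=onz(c,uv,z);print(n,p.round(4),(Rt.T@(p-T)).round(4))
E
```

```text
L [ 0.4977 -0.0967  0.0578] [ 0.001  -0.0007  0.0637]
hub [ 0.4934 -0.1305  0.046 ] [-0.0331 -0.0006  0.0755]
R [ 0.4882 -0.1647  0.0345] [-0.0677 -0.0013  0.087 ]
```

Emit:
drive_tool([
  {"offset": [-0.5, 1, -35], "twist": 0},
  {"offset": [-0.5, 1, -65], "twist": 0},
  {"offset": [-0.5, 1, -78], "twist": 0},
  {"offset": [-0.5, 1, -78], "twist": 0},
])

```text
clock: 10.2
tool_pos: [0.4972, -0.0967, 0.0415]
orientation: [-0.001, 0.752, 0.659, -0.001]
contact_force: [-0.7, 0.7, 0.7]
finger_gap: 0.0318
```

Emit:
drive_tool([
  {"offset": [0, 0, 0], "twist": 0},
  {"offset": [0, 0, 0], "twist": 0},
  {"offset": [0, 0, 0], "twist": 0},
  {"offset": [0, 0, 0], "twist": 0},
], claw=255, force=60)

```text
clock: 10.53
tool_pos: [0.4977, -0.0968, 0.044]
orientation: [0.001, 0.752, 0.66, 0.0]
contact_force: [-0.3, -3.7, -0.8]
finger_gap: 0.0089
```

```bash
python3 - <<'E'
from h import *
c=cam("wrist"); s=manip.sense(); print(np.round(s["tool_pos"],4),np.round(s["contact_force"],1),s["clock"],s["finger_gap"])
cv2.imwrite("pics/w10.png",c["f"])
# circle increments relative to start angle 19deg, R=36, advance 8mm/turn
ex=np.array([.992,-.1262]);ey=np.array([.1262,.992])
p0=np.radians(19)
for d in range(0,200,10):
    p=p0+np.radians(d); o=(36*(np.cos(p)-np.cos(p0)))*ey+8*d/360*ex
    print(d,np.round([*o,36*(np.sin(p)-np.sin(p0))],1).tolist())
E
```

```text
[ 0.4977 -0.0968  0.044 ] [-0.3 -4.3  1.6] 10.5833 0.008931097721001147
0 [0.0, 0.0, 0.0]
10 [-0.1, -2.6, 5.7]
20 [-0.3, -6.1, 10.9]
30 [-0.7, -10.4, 15.4]
40 [-1.1, -15.5, 19.1]
50 [-1.6, -21.1, 21.9]
60 [-2.1, -27.1, 23.6]
70 [-2.7, -33.3, 24.3]
80 [-3.2, -39.6, 23.8]
90 [-3.8, -45.6, 22.3]
100 [-4.3, -51.4, 19.8]
110 [-4.7, -56.5, 16.3]
120 [-5.1, -61.1, 11.9]
130 [-5.3, -64.7, 6.8]
140 [-5.5, -67.5, 1.2]
150 [-5.4, -69.2, -4.9]
160 [-5.3, -69.9, -11.1]
170 [-5.0, -69.5, -17.4]
180 [-4.6, -68.0, -23.4]
190 [-4.1, -65.5, -29.2]
```

View pics/w10.png

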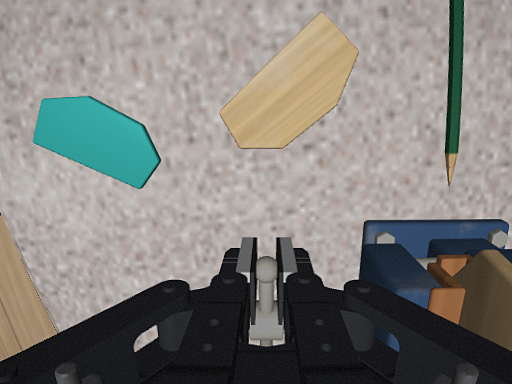

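The knob is held. I'll turn clockwise along the circle, starting with 60°.

Emit:
drive_tool([
  {"offset": [-0.1, -2.6, 5.7], "twist": 0},
  {"offset": [-0.3, -6.1, 10.9], "twist": 0},
  {"offset": [-0.7, -10.4, 15.4], "twist": 0},
  {"offset": [-1.1, -15.5, 19.1], "twist": 0},
  {"offset": [-1.6, -21.1, 21.9], "twist": 0},
  {"offset": [-2.1, -27.1, 23.6], "twist": 0},
  {"offset": [-2.1, -27.1, 23.6], "twist": 0},
])

```text
clock: 11.17
tool_pos: [0.4952, -0.1225, 0.0673]
orientation: [-0.001, 0.751, 0.66, 0.001]
contact_force: [3.3, 1.8, -7.1]
finger_gap: 0.0083
```

```bash
python3 - <<'E'
from h import *
c=cam("wrist"); s=manip.sense(); print(np.round(s["tool_pos"],4),np.round(s["contact_force"],1),s["clock"],s["finger_gap"])
cv2.imwrite("pics/w11.png",c["f"])
e=cam("scene"); crop(e,240,160,100,75,8,"pics/s11.png")
E
```

```text
[ 0.4952 -0.1226  0.0672] [ 1.7  1.7 -4.5] 11.2167 0.008175680683992126
```

View pics/w11.png

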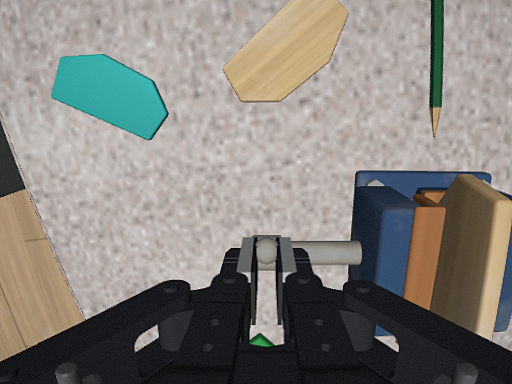

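View pics/s11.png

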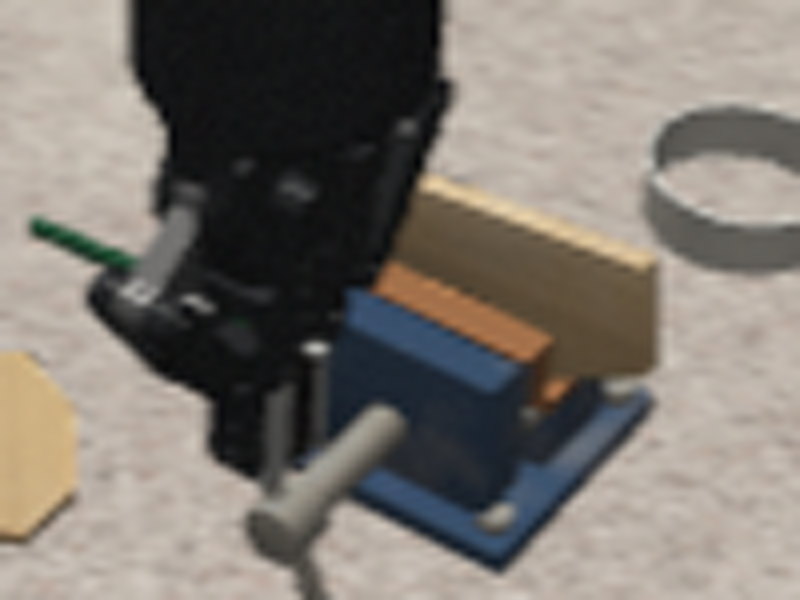

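```bash
cat > knob.py <<'E'
from h import *
ex=np.array([.992,-.1262,0]);ey=np.array([.1262,.992,0])
def knob(c,uv,xv=.507):
    r=ray(c,uv);P=c["C"]+r*((xv-c["C"]@ex)/(r@ex))
    return P
def two(c,uv,T,Rt):  # plane tool y=0
    n=Rt[:,1];r=ray(c,uv);return c["C"]+r*((T-c["C"])@n)/(r@n)
def oncyl(c,uv,R=.036,yc=-.0675,zc=.046):
    r=ray(c,uv);C=c["C"];a=np.array([r@ey,r[2]]);b=np.array([C@ey-yc,C[2]-zc])
    k=np.roots([a@a,2*a@b,b@b-R*R]);out=[]
    for t in k:
        if abs(t.imag)<1e-9:
            P=C+r*t.real;y,z=P@ey-yc,P[2]-zc;out.append((P.round(4),np.degrees(np.arctan2(z,y)).round(1),round(float(P@ex),4)))
    return out
E
python3 - <<'E'
from knob import *
c=cam("wrist");s=manip.sense();T=np.array(s["tool_pos"]);Rt=rot(s["orientation"])
for o in oncyl(c,(267,250)): print(o,(Rt.T@(o[0]-T)).round(4))
E
```

```text
(array([ 0.4926, -0.1439,  0.0125]), np.float64(-111.3), 0.5068) [-0.0216  0.0002  0.0546]
(array([ 0.4961, -0.1152,  0.0783]), np.float64(63.9), 0.5067) [ 0.0074 -0.     -0.0111]
```

The bar turned 45° (knob at φ=64°) but the knob slid 7 mm in the pads. I'll regrip centred, deeper and at 120 N.

Emit:
drive_tool([
  {"offset": [0, 0, 0], "twist": 0},
  {"offset": [0.5, 3, -1], "twist": 0},
  {"offset": [0.9, 8.5, -4], "twist": 0},
  {"offset": [0.9, 8.5, -4], "twist": 0},
], claw=175)

```text
clock: 11.65
tool_pos: [0.4953, -0.1134, 0.0621]
orientation: [-0.001, 0.751, 0.66, -0.0]
contact_force: [-0.6, 0.6, -0.2]
finger_gap: 0.0272
```

Emit:
drive_tool([
  {"offset": [0, 0, 0], "twist": 0},
  {"offset": [0, 0, 0], "twist": 0},
  {"offset": [0, 0, 0], "twist": 0},
], claw=255, force=120)

```text
clock: 11.9
tool_pos: [0.4963, -0.1143, 0.0627]
orientation: [0.0, 0.751, 0.66, 0.0]
contact_force: [2.1, 3.9, 1.4]
finger_gap: 0.0058
```

```bash
python3 - <<'E'
from knob import *
c=cam("wrist"); s=manip.sense(); print(np.round(s["tool_pos"],4),np.round(s["contact_force"],1),s["clock"],s["finger_gap"])
crop(c,200,180,140,110,5,"pics/w12.png")
E
```

```text
[ 0.4963 -0.1143  0.0627] [3.1 2.1 1.9] 11.95 0.005649304369361256
```

View pics/w12.png

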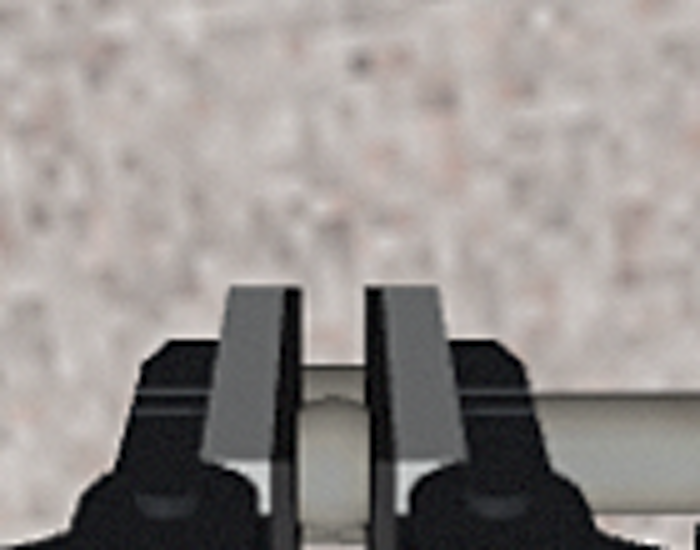

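```bash
cat > circ.py <<'E'
import numpy as np,sys
def circ(p0d,ds,R=36):
    ex=np.array([.992,-.1262]);ey=np.array([.1262,.992]);p0=np.radians(p0d)
    for d in ds:
        p=p0+np.radians(d);o=R*(np.cos(p)-np.cos(p0))*ey+8*d/360*ex
        print(d,np.round([*o,R*(np.sin(p)-np.sin(p0))],1).tolist())
circ(float(sys.argv[1]),range(10,int(sys.argv[2])+1,10))
E
python3 circ.py 64 150
```

```text
10 [-0.5, -5.8, 2.2]
20 [-1.1, -12.0, 3.4]
30 [-1.6, -18.2, 3.6]
40 [-2.2, -24.4, 2.6]
50 [-2.7, -30.3, 0.5]
60 [-3.2, -35.8, -2.5]
70 [-3.6, -40.7, -6.5]
80 [-3.9, -44.8, -11.2]
90 [-4.1, -48.0, -16.6]
100 [-4.2, -50.3, -22.4]
110 [-4.1, -51.5, -28.6]
120 [-3.9, -51.6, -34.9]
130 [-3.5, -50.7, -41.1]
140 [-3.1, -48.7, -47.0]
150 [-2.5, -45.7, -52.5]
```

Emit:
drive_tool([
  {"offset": [-0.5, -5.8, 2.2], "twist": 0},
  {"offset": [-1.1, -12, 3.4], "twist": 0},
  {"offset": [-1.6, -18.2, 3.6], "twist": 0},
  {"offset": [-2.2, -24.4, 2.6], "twist": 0},
  {"offset": [-2.7, -30.3, 0.5], "twist": 0},
  {"offset": [-3.2, -35.8, -2.5], "twist": 0},
  {"offset": [-3.6, -40.7, -6.5], "twist": 0},
  {"offset": [-3.9, -44.8, -11.2], "twist": 0},
  {"offset": [-4.1, -48, -16.6], "twist": 0},
  {"offset": [-4.1, -48, -16.6], "twist": 0},
])

```text
clock: 12.78
tool_pos: [0.4912, -0.1633, 0.0449]
orientation: [-0.0, 0.752, 0.659, -0.0]
contact_force: [0.5, 0.1, -0.1]
finger_gap: -0.0001
```

```bash
python3 - <<'E'
from knob import *
c=cam("wrist"); s=manip.sense(); print(np.round(s["tool_pos"],4),np.round(s["contact_force"],1),s["clock"],s["finger_gap"])
crop(c,200,150,140,110,5,"pics/w13.png")
e=cam("scene"); crop(e,240,160,100,75,8,"pics/s13.png")
E
```

```text
[ 0.4912 -0.1629  0.0452] [0.  0.  0.2] 12.8333 0.00026252286902537657
```

View pics/w13.png

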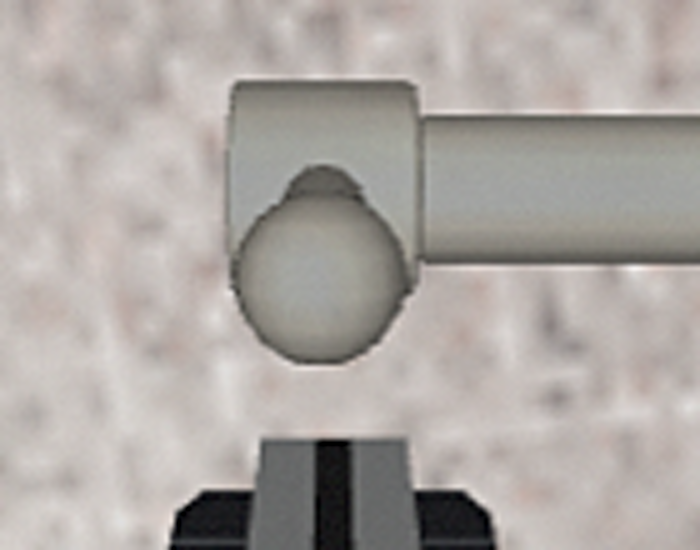

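View pics/s13.png

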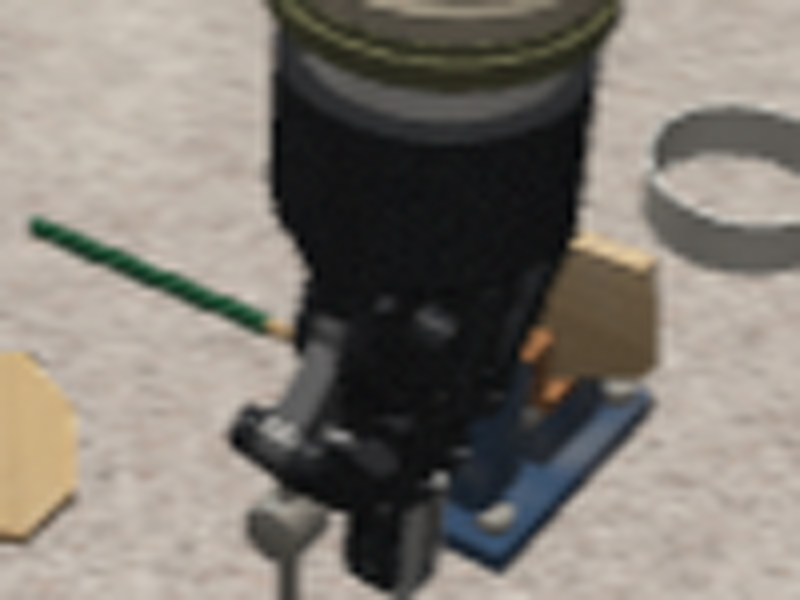

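The grip slipped off the round knob, so gripping is poor here. I'll push instead: closed fingers against the knob's side near the top, and from above on the right-hand half. First I'll find where the knob is.

```bash
python3 - <<'E'
from knob import *
c=cam("wrist");s=manip.sense();T=np.array(s["tool_pos"])
print(T.round(4),T@ex,T@ey)
for o in oncyl(c,(264.4,206)): print(o)
E
```

```text
[ 0.4915 -0.1625  0.0458] 0.5080572115853543 -0.09915580728162902
(array([ 0.4919, -0.1477,  0.0142]), np.float64(-118.1), 0.5066)
(array([ 0.4949, -0.1283,  0.0819]), np.float64(85.7), 0.5071)
```

```bash
cat > gen.py <<'E'
import numpy as np
ex=np.array([.992,-.1262,0]);ey=np.array([.1262,.992,0])
YC=-67.5;ZC=46.
def tcp(phi,dy,dz,xv,R=36):   # TCP mm in world for knob at phi (deg), offset dy,dz from knob
    p=np.radians(phi);return xv*ex+(YC+R*np.cos(p)+dy)*ey+np.array([0,0,ZC+R*np.sin(p)+dz])
def rows(cur,pts):
    for n,p in pts: print(n,np.round(p-np.array(cur),1).tolist())
def xv(phi,phi0,x0): return x0+8*(phi-phi0)/360
E
python3 - <<'E'
from gen import *
cur=np.array([491.5,-162.7,45.5])
st=tcp(86,20.5,-8,507.3)
rows(cur,[("start",st)])
rows(st,[(f,tcp(f,16.5,-8,xv(f,86,507.3))) for f in range(86,146,6)])
E
```

```text
start [6.1, 54.5, 28.4]
86 [-0.5, -4.0, 0.0]
92 [-0.8, -7.7, 0.1]
98 [-1.2, -11.5, -0.3]
104 [-1.5, -15.1, -1.0]
110 [-1.8, -18.7, -2.1]
116 [-2.2, -22.2, -3.6]
122 [-2.4, -25.5, -5.4]
128 [-2.7, -28.6, -7.5]
134 [-2.9, -31.4, -10.0]
140 [-3.1, -34.0, -12.8]
```

Emit:
drive_tool([
  {"offset": [0, 0, 35], "twist": 0},
  {"offset": [0, 0, 65], "twist": 0},
  {"offset": [3, 28, 65], "twist": 0},
  {"offset": [6, 54.5, 62], "twist": 0},
  {"offset": [6, 54.5, 40], "twist": 0},
  {"offset": [6, 54.5, 28.5], "twist": 0},
  {"offset": [6, 54.5, 28.5], "twist": 0},
])

```text
clock: 13.52
tool_pos: [0.497, -0.1066, 0.0731]
orientation: [-0.001, 0.751, 0.661, -0.001]
contact_force: [-0.2, 0.0, 0.8]
finger_gap: -0.0001
```

Emit:
drive_tool([
  {"offset": [-0.5, -4, 0], "twist": 0},
  {"offset": [-0.8, -7.7, 0], "twist": 0},
  {"offset": [-1.2, -11.5, -0.3], "twist": 0},
  {"offset": [-1.5, -15.1, -1], "twist": 0},
  {"offset": [-1.8, -18.7, -2.1], "twist": 0},
  {"offset": [-2.2, -22.2, -3.6], "twist": 0},
  {"offset": [-2.4, -25.5, -5.4], "twist": 0},
  {"offset": [-2.7, -28.6, -7.5], "twist": 0},
  {"offset": [-2.9, -31.4, -10], "twist": 0},
  {"offset": [-3.1, -34, -12.8], "twist": 0},
])

```text
clock: 14.35
tool_pos: [0.4952, -0.1422, 0.0629]
orientation: [0.0, 0.752, 0.66, 0.001]
contact_force: [-0.4, 4.3, 5.8]
finger_gap: -0.0002
```

```bash
python3 - <<'E'
from knob import *
c=cam("wrist"); s=manip.sense(); print(np.round(s["tool_pos"],4),np.round(s["contact_force"],1),s["clock"],s["finger_gap"])
cv2.imwrite("pics/w14.png",c["f"])
e=cam("scene"); crop(e,240,160,100,75,8,"pics/s14.png")
E
```

```text
[ 0.4951 -0.1427  0.0626] [1.7 4.1 3.7] 14.4 9.383953316689726e-05
```

View pics/w14.png

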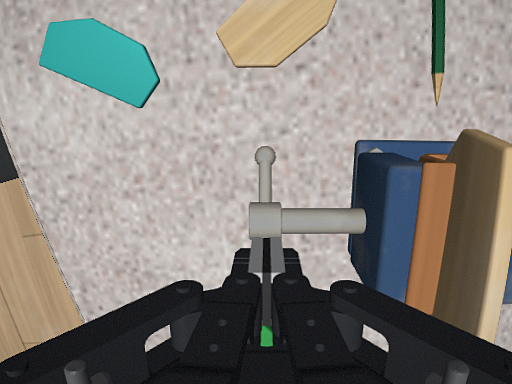

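View pics/s14.png

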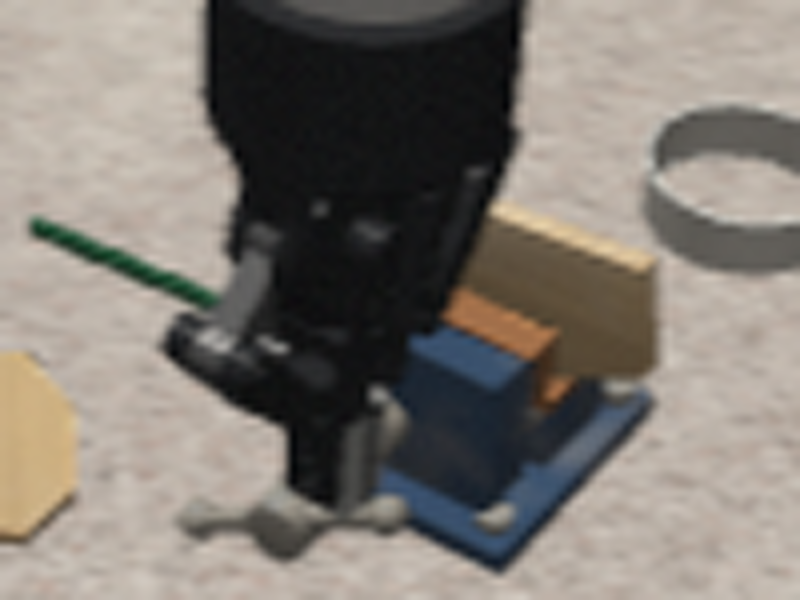

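The side push works: the knob passed over the top, and the other knob is visible lower left at (265,156). I'll get its angle, then push down on the first knob from above.

```bash
python3 - <<'E'
from knob import *
import cv2
c=cam("wrist")
for o in oncyl(c,(265,156)): print(o)
from gen import *
cur=np.array(manip.sense()["tool_pos"])*1000; cur=np.array([495.2,-142.2,62.2])
x0=507.3+8*55/360
F=142
st=tcp(F,-1,11,x0); rows(cur,[("st",st)])
rows(st,[(f,tcp(f,-1,4,xv(f,F,x0))) for f in list(range(142,212,8))])
E
```

```text
(array([ 0.4995, -0.1011,  0.0264]), np.float64(-32.9), 0.5083)
(array([ 0.5001, -0.0971,  0.0571]), np.float64(17.9), 0.5084)
st [-3.0, -18.1, 17.0]
142 [0.0, 0.0, -7.0]
150 [-0.2, -2.8, -11.2]
158 [-0.3, -5.0, -15.7]
166 [-0.3, -6.6, -20.5]
174 [-0.2, -7.5, -25.4]
182 [-0.1, -7.7, -30.4]
190 [0.2, -7.2, -35.4]
198 [0.5, -6.0, -40.3]
206 [0.9, -4.1, -44.9]
```

Emit:
drive_tool([
  {"offset": [0, 0, 15], "twist": 0},
  {"offset": [-2, -12, 18], "twist": 0},
  {"offset": [-3, -22, 17], "twist": 0},
  {"offset": [-3.3, -22, 8], "twist": 0},
  {"offset": [-3.4, -26, 2], "twist": 0},
  {"offset": [-3.4, -28, -3], "twist": 0},
  {"offset": [-3.3, -29, -8], "twist": 0},
  {"offset": [-3.2, -29.5, -13], "twist": 0},
  {"offset": [-3, -29.5, -18], "twist": 0},
  {"offset": [-2.8, -28, -23], "twist": 0},
])

```text
clock: 15.33
tool_pos: [0.4921, -0.174, 0.038]
orientation: [0.003, 0.753, 0.658, -0.001]
contact_force: [-0.6, -9.8, 4.4]
finger_gap: 0.0001
```

```bash
python3 - <<'E'
from knob import *
c=cam("wrist"); s=manip.sense(); print(np.round(s["tool_pos"],4),np.round(s["contact_force"],1),s["clock"],s["finger_gap"])
cv2.imwrite("pics/w15.png",c["f"])
E
```

```text
[ 0.492  -0.1738  0.0373] [ 0.6 -9.1  2.4] 15.3833 -0.00028737270343868847
```

View pics/w15.png

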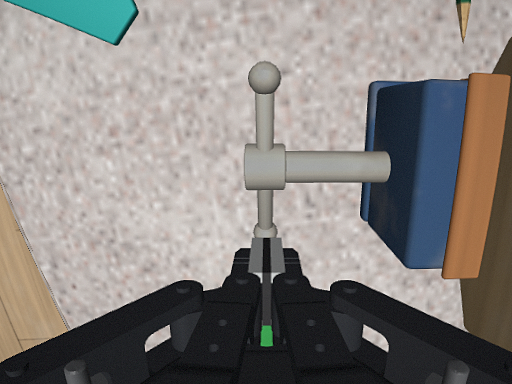

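```bash
python3 - <<'E'
from knob import *
c=cam("wrist");s=manip.sense();T=np.array(s["tool_pos"])
print("tcp yv rel",T@ex,T@ey+.0675)
for o in oncyl(c,(264,77)): print("B",o)
for o in oncyl(c,(265,228)): print("A",o)
E
```

```text
tcp yv rel 0.5098352968995278 -0.04265693337778993
B (array([ 0.5012, -0.0957,  0.0423]), np.float64(-6.0), 0.5093)
B (array([ 0.5011, -0.097 ,  0.0562]), np.float64(16.4), 0.5094)
A (array([ 0.4925, -0.1631,  0.0297]), np.float64(-153.2), 0.5092)
A (array([ 0.495 , -0.145 ,  0.0792]), np.float64(112.6), 0.5094)
```

```bash
python3 - <<'E'
from gen import *
cur=np.array([491.6,-170.5,37.8])
st=tcp(12,21,-9,509.5);print(st);rows(cur,[("st",st)])
rows(st,[(f,tcp(f,16,-8 if f<80 else -8,xv(f,12,509.5))) for f in range(12,150,8)])
E
```

```text
[503.99962018 -75.49529288  44.48482087]
st [12.4, 95.0, 6.7]
12 [-0.6, -5.0, 1.0]
20 [-0.6, -6.4, 5.8]
28 [-0.7, -8.4, 10.4]
36 [-0.9, -11.1, 14.7]
44 [-1.1, -14.3, 18.5]
52 [-1.4, -18.0, 21.9]
60 [-1.7, -22.2, 24.7]
68 [-2.1, -26.7, 26.9]
76 [-2.6, -31.4, 28.4]
84 [-3.0, -36.4, 29.3]
92 [-3.5, -41.4, 29.5]
100 [-3.9, -46.3, 29.0]
108 [-4.4, -51.2, 27.8]
116 [-4.8, -55.8, 25.9]
124 [-5.1, -60.2, 23.4]
132 [-5.5, -64.1, 20.3]
140 [-5.7, -67.6, 16.7]
148 [-5.9, -70.6, 12.6]
```

Emit:
drive_tool([
  {"offset": [0, -2, 25], "twist": 0},
  {"offset": [0, -2, 50], "twist": 0},
  {"offset": [5, 35, 55], "twist": 0},
  {"offset": [10, 70, 50], "twist": 0},
  {"offset": [12.4, 97, 35], "twist": 0},
  {"offset": [12.4, 97, 7], "twist": 0},
  {"offset": [12.4, 97, 7], "twist": 0},
])

```text
clock: 16.02
tool_pos: [0.5026, -0.0709, 0.0419]
orientation: [-0.002, 0.75, 0.661, -0.002]
contact_force: [-0.4, -1.2, -0.1]
finger_gap: -0.0001
```

```bash
python3 - <<'E'
from knob import *
c=cam("wrist"); s=manip.sense(); print(np.round(s["tool_pos"],4),np.round(s["contact_force"],1),s["clock"],s["finger_gap"])
cv2.imwrite("pics/w16.png",c["f"])
e=cam("scene"); crop(e,240,160,100,75,8,"pics/s16.png")
E
```

```text
[ 0.5026 -0.073   0.0435] [ 0.7 -0.9  0.1] 16.0667 0.00034212681373802607
```

View pics/s16.png

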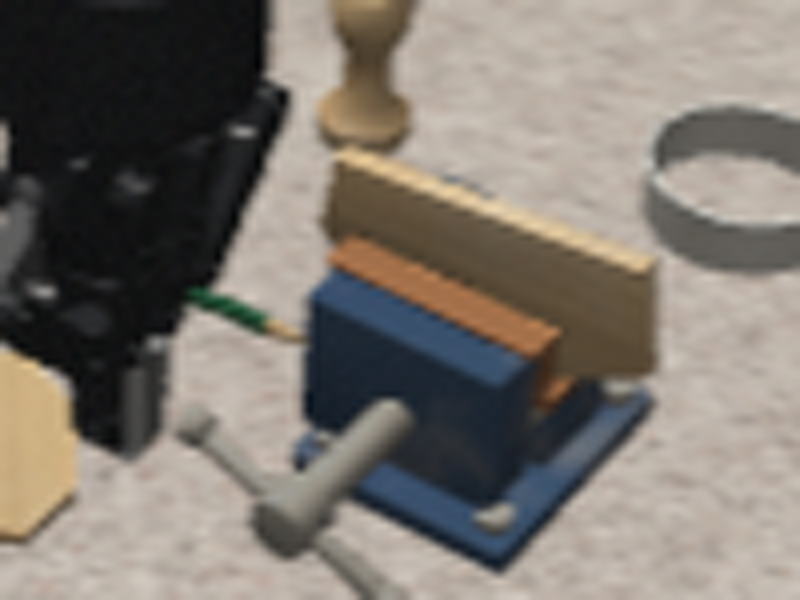

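The rib still stands well in the jaws, which are closing. The left knob (B) is now ready at scene (265,213). I'll push it over.

Emit:
drive_tool([
  {"offset": [-0.6, -7, 1], "twist": 0},
  {"offset": [-0.6, -8.4, 5.8], "twist": 0},
  {"offset": [-0.7, -10.4, 10.4], "twist": 0},
  {"offset": [-0.9, -13.1, 14.7], "twist": 0},
  {"offset": [-1.1, -16.3, 18.5], "twist": 0},
  {"offset": [-1.4, -20, 21.9], "twist": 0},
  {"offset": [-1.7, -24.2, 24.7], "twist": 0},
  {"offset": [-2.1, -28.7, 26.9], "twist": 0},
  {"offset": [-2.6, -33.4, 28.4], "twist": 0},
  {"offset": [-3, -38.4, 29.3], "twist": 0},
])

```text
clock: 16.95
tool_pos: [0.5012, -0.1108, 0.0759]
orientation: [-0.001, 0.751, 0.66, 0.001]
contact_force: [-0.9, 8.0, 6.6]
finger_gap: -0.0001
```

Emit:
drive_tool([
  {"offset": [-0.5, -5, 0.2], "twist": 0},
  {"offset": [-0.9, -9.9, -0.3], "twist": 0},
  {"offset": [-1.4, -14.8, -1.5], "twist": 0},
  {"offset": [-1.8, -19.4, -3.4], "twist": 0},
  {"offset": [-2.1, -23.8, -5.9], "twist": 0},
  {"offset": [-2.5, -27.7, -9], "twist": 0},
  {"offset": [-2.7, -31.2, -12.6], "twist": 0},
])

```text
clock: 17.53
tool_pos: [0.4987, -0.1434, 0.0632]
orientation: [0.0, 0.752, 0.66, 0.001]
contact_force: [-0.3, 5.0, 5.5]
finger_gap: 0.0001
```

```bash
python3 - <<'E'
from knob import *
c=cam("wrist"); s=manip.sense(); print(np.round(s["tool_pos"],4),np.round(s["contact_force"],1),s["clock"],s["finger_gap"])
cv2.imwrite("pics/w17.png",c["f"])
e=cam("scene"); crop(e,240,160,100,75,8,"pics/s17.png")
E
```

```text
[ 0.4986 -0.144   0.0627] [1.1 6.6 2.4] 17.5833 7.48116671945644e-05
```

View pics/w17.png

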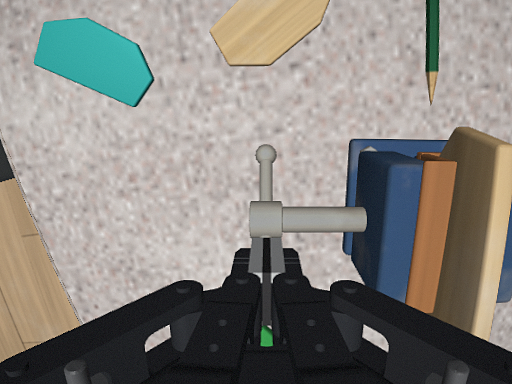

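View pics/s17.png

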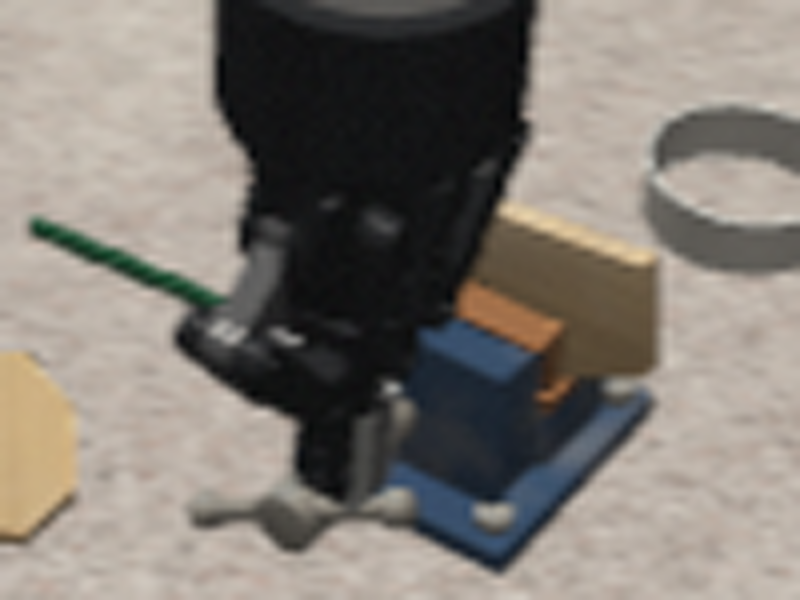

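B has reached the same place, so the bar has turned about 308° and the jaw reading should be about 7.2 mm, just short of touching. Next I'll go on top of the knob for the tightening push.

```bash
python3 - <<'E'
from gen import *
from knob import oncyl
from h import cam
c=cam("wrist")
for o in oncyl(c,(266,154.5)): print("A",o)
cur=np.array([498.3,-143.1,61.5]); x=512.5
st=tcp(148,-2,12,x); rows(cur,[("st",st)])
rows(st,[(f,tcp(f,-2,5,xv(f,148,x))) for f in range(148,184,4)])
E
```

```text
A (array([ 0.5037, -0.1016,  0.0265]), np.float64(-32.8), 0.5125)
A (array([ 0.5042, -0.0977,  0.0572]), np.float64(18.1), 0.5125)
st [-2.5, -20.8, 15.6]
148 [0.0, 0.0, -7.0]
152 [-0.1, -1.3, -9.2]
156 [-0.1, -2.4, -11.4]
160 [-0.2, -3.3, -13.8]
164 [-0.2, -4.1, -16.2]
168 [-0.2, -4.7, -18.6]
172 [-0.1, -5.1, -21.1]
176 [-0.1, -5.4, -23.6]
180 [0.0, -5.5, -26.1]
```

Emit:
drive_tool([
  {"offset": [0, 0, 15], "twist": 0},
  {"offset": [-1, -12, 18], "twist": 0},
  {"offset": [-2.5, -21, 16], "twist": 0},
  {"offset": [-2.5, -21, 9], "twist": 0},
  {"offset": [-2.6, -22.3, 6], "twist": 0},
  {"offset": [-2.6, -23.3, 4], "twist": 0},
  {"offset": [-2.7, -24.2, 2], "twist": 0},
  {"offset": [-2.7, -24.5, 0], "twist": 0},
  {"offset": [-2.7, -24.5, 0], "twist": 0},
])

```text
clock: 18.43
tool_pos: [0.4961, -0.1705, 0.0621]
orientation: [0.002, 0.753, 0.658, -0.001]
contact_force: [-0.1, -6.5, 7.6]
finger_gap: -0.0
```

```bash
python3 - <<'E'
from knob import *
c=cam("wrist"); s=manip.sense(); print(np.round(s["tool_pos"],4),np.round(s["contact_force"],1),s["clock"],s["finger_gap"])
cv2.imwrite("pics/w18.png",c["f"])
T=np.array(s["tool_pos"]);print("yv rel hub",T@ey+.0675)
E
```

```text
[ 0.4961 -0.1702  0.0621] [ 0.2 -4.1  7.7] 18.4833 0.00013216244487318323
yv rel hub -0.038708433125879654
```

View pics/w18.png

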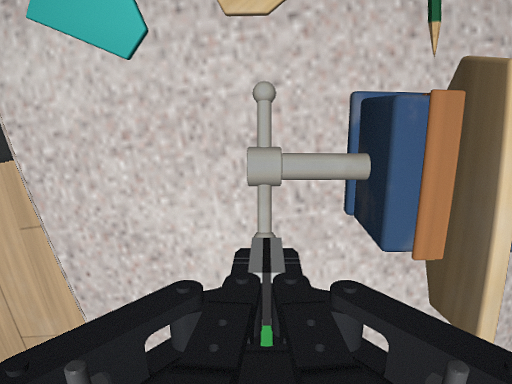

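Emit:
drive_tool([
  {"offset": [0.2, 1.5, -2], "twist": 0},
  {"offset": [0.2, 1.5, -4], "twist": 0},
  {"offset": [0.2, 1.5, -6], "twist": 0},
  {"offset": [0.2, 1.5, -6], "twist": 0},
])

```text
clock: 18.82
tool_pos: [0.4965, -0.1687, 0.0561]
orientation: [0.002, 0.752, 0.659, -0.0]
contact_force: [0.9, -4.0, 8.5]
finger_gap: 0.0001
```

Emit:
drive_tool([
  {"offset": [0, 0, -2], "twist": 0},
  {"offset": [0, 0, -4], "twist": 0},
  {"offset": [0, 0, -6], "twist": 0},
  {"offset": [0, 0, -6], "twist": 0},
])

```text
clock: 19.15
tool_pos: [0.4965, -0.1692, 0.0502]
orientation: [0.003, 0.753, 0.658, -0.001]
contact_force: [0.5, -6.2, 10.1]
finger_gap: 0.0002
```

```bash
python3 - <<'E'
from knob import *
c=cam("wrist"); s=manip.sense(); print(np.round(s["tool_pos"],4),np.round(s["contact_force"],1),s["clock"])
cv2.imwrite("pics/w19.png",c["f"])
e=cam("scene"); crop(e,240,160,100,75,8,"pics/s19.png")
e=cam("side"); crop(e,230,140,80,60,10,"pics/d19.png")
E
```

```text
[ 0.4965 -0.1689  0.0502] [ 0.2 -7.2  8.7] 19.2
```

View pics/w19.png

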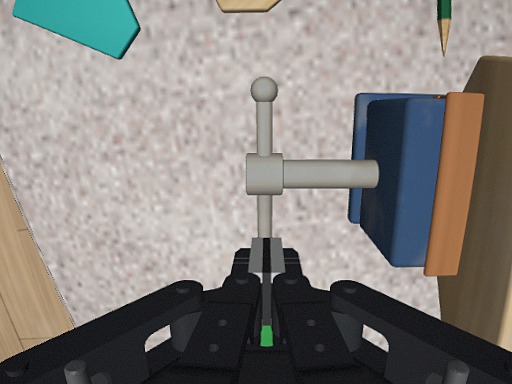

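View pics/d19.png

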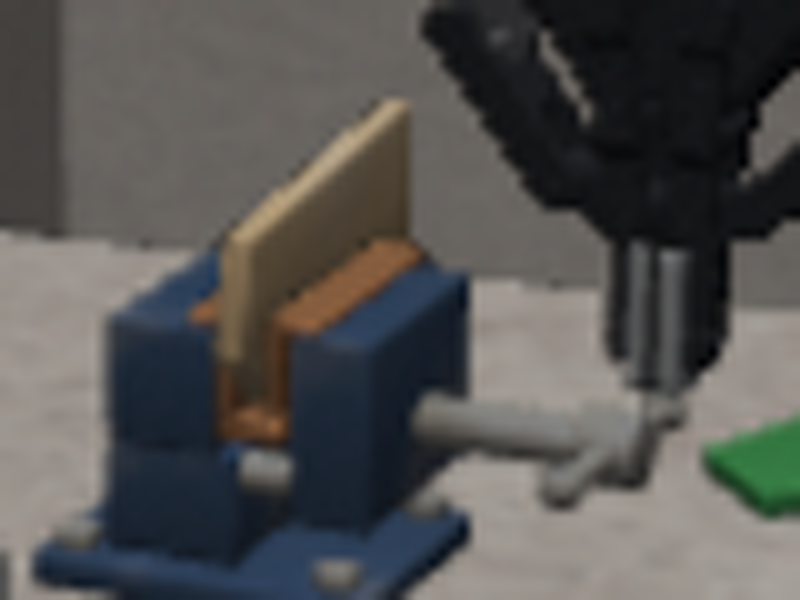

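View pics/s19.png

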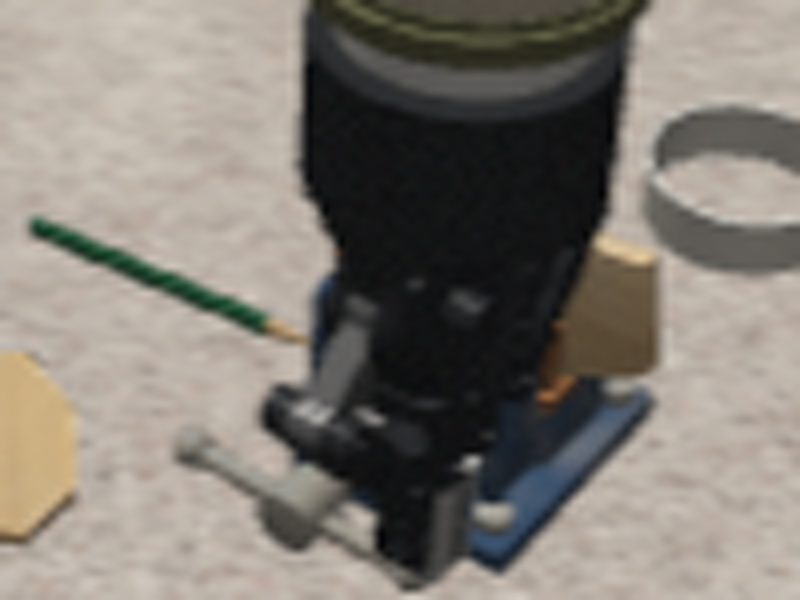

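The moving cheek is still slightly short of the rib (force only 9 N), so turning must continue. I'll carry this push a bit lower.

Emit:
drive_tool([
  {"offset": [0, 0.5, -3], "twist": 0},
  {"offset": [0, 1, -6], "twist": 0},
  {"offset": [0.1, 2, -9], "twist": 0},
  {"offset": [0.2, 3, -12], "twist": 0},
  {"offset": [0.2, 3, -12], "twist": 0},
])

```text
clock: 19.72
tool_pos: [0.497, -0.1667, 0.0383]
orientation: [0.003, 0.753, 0.658, -0.001]
contact_force: [-1.0, -9.6, 11.8]
finger_gap: 0.0
```

```bash
python3 - <<'E'
from knob import *
c=cam("wrist"); s=manip.sense(); print(np.round(s["tool_pos"],4),np.round(s["contact_force"],1),s["clock"])
cv2.imwrite("pics/w20.png",c["f"])
T=np.array(s["tool_pos"]);print("yv rel hub",T@ey+.0675)
E
```

```text
[ 0.497  -0.1667  0.0384] [-0.3 -8.9 11.6] 19.7667
yv rel hub -0.035122805538674876
```

View pics/w20.png

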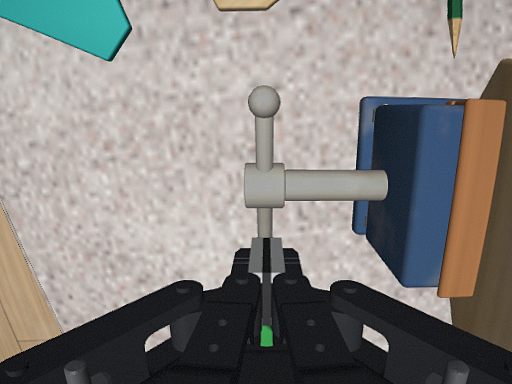

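```bash
python3 - <<'E'
from gen import *
cur=np.array([496.0,-163.1,37.5])
st=tcp(20,23,-9,513.6);print(st);rows(cur,[("st",st)])
rows(st,[(f,tcp(f,16,-8,xv(f,20,513.6))) for f in range(20,156,8)])
E
```

```text
[508.14451151 -75.40201713  49.31272516]
st [12.1, 87.7, 11.8]
20 [-0.9, -6.9, 1.0]
28 [-1.0, -9.0, 5.6]
36 [-1.1, -11.7, 9.8]
44 [-1.4, -14.9, 13.7]
52 [-1.7, -18.6, 17.1]
60 [-2.0, -22.8, 19.9]
68 [-2.4, -27.3, 22.1]
76 [-2.8, -32.0, 23.6]
84 [-3.3, -36.9, 24.5]
92 [-3.7, -42.0, 24.7]
100 [-4.2, -46.9, 24.1]
108 [-4.6, -51.8, 22.9]
116 [-5.0, -56.4, 21.0]
124 [-5.4, -60.8, 18.5]
132 [-5.7, -64.7, 15.4]
140 [-6.0, -68.2, 11.8]
148 [-6.2, -71.1, 7.8]
```

Emit:
drive_tool([
  {"offset": [0, -3, 25], "twist": 0},
  {"offset": [0, -3, 50], "twist": 0},
  {"offset": [5, 35, 58], "twist": 0},
  {"offset": [10, 70, 52], "twist": 0},
  {"offset": [12, 88, 35], "twist": 0},
  {"offset": [12, 88, 12], "twist": 0},
  {"offset": [12, 88, 12], "twist": 0},
])

```text
clock: 20.35
tool_pos: [0.5068, -0.0731, 0.0471]
orientation: [-0.002, 0.751, 0.661, -0.001]
contact_force: [-0.1, -0.5, -0.2]
finger_gap: 0.0004
```

```bash
python3 - <<'E'
from knob import *
s=manip.sense(); print(np.round(s["tool_pos"],4),np.round(s["contact_force"],1),s["clock"])
e=cam("scene"); crop(e,255,165,75,60,10,"pics/s21.png")
e=cam("side"); crop(e,230,150,60,45,12,"pics/d21.png")
E
```

```text
[ 0.5068 -0.0731  0.0471] [-0.1 -0.5 -0.2] 20.35
```

View pics/s21.png

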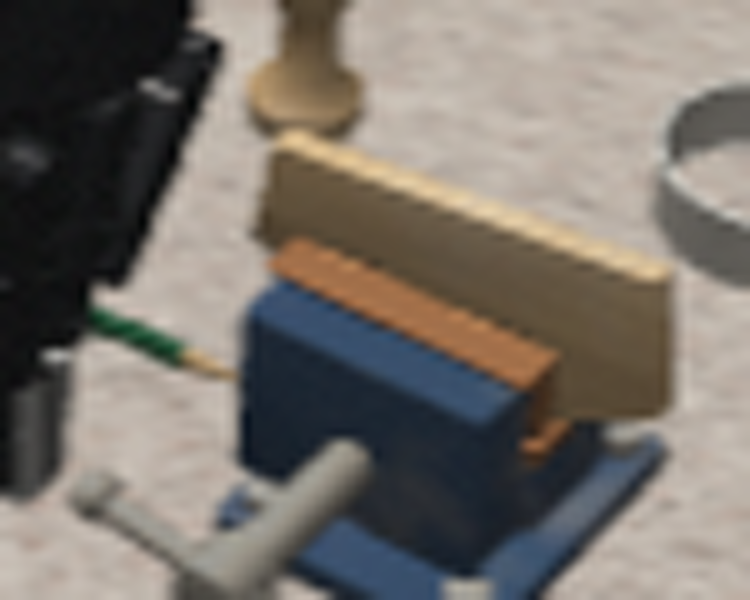

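View pics/d21.png

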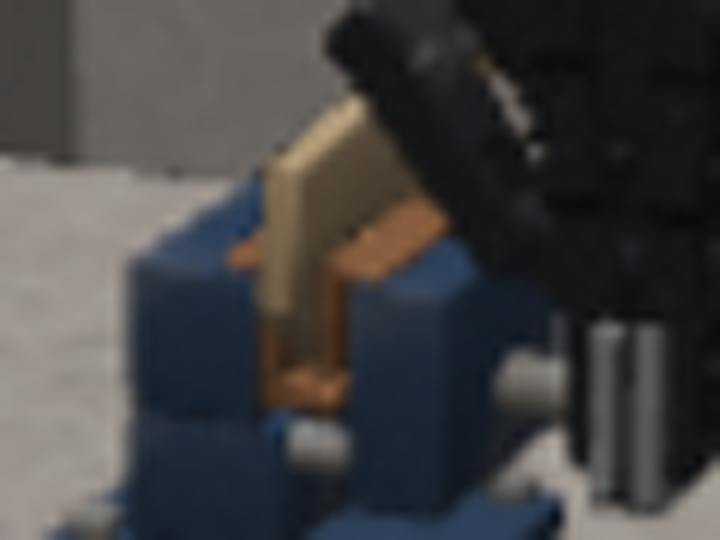

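The gap is now nearly the rib's thickness. I'll push end A over, watching the force.

Emit:
drive_tool([
  {"offset": [-0.9, -7.2, 1], "twist": 0},
  {"offset": [-1, -9.2, 5.6], "twist": 0},
  {"offset": [-1.1, -12, 9.8], "twist": 0},
  {"offset": [-1.4, -15.2, 13.7], "twist": 0},
  {"offset": [-1.7, -18.9, 17.1], "twist": 0},
  {"offset": [-2, -23.1, 19.9], "twist": 0},
  {"offset": [-2, -23.1, 19.9], "twist": 0},
])

```text
clock: 21.03
tool_pos: [0.5064, -0.0997, 0.0713]
orientation: [0.001, 0.752, 0.659, 0.0]
contact_force: [-0.8, 0.5, 0.2]
finger_gap: 0.0002
```

```bash
python3 - <<'E'
from knob import *
s=manip.sense(); print(np.round(s["tool_pos"],4),np.round(s["contact_force"],1),s["clock"])
T=np.array(s["tool_pos"]);print("yv rel hub",T@ey+.0675)
c=cam("wrist");cv2.imwrite("pics/w22.png",c["f"])
e=cam("scene"); crop(e,240,160,100,75,8,"pics/s22.png")
E
```

```text
[ 0.5064 -0.0997  0.0713] [-0.8  0.5  0.2] 21.0333
yv rel hub 0.03251568817535153
```

View pics/w22.png

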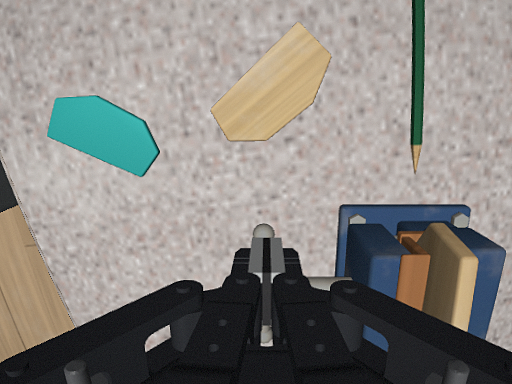

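View pics/s22.png

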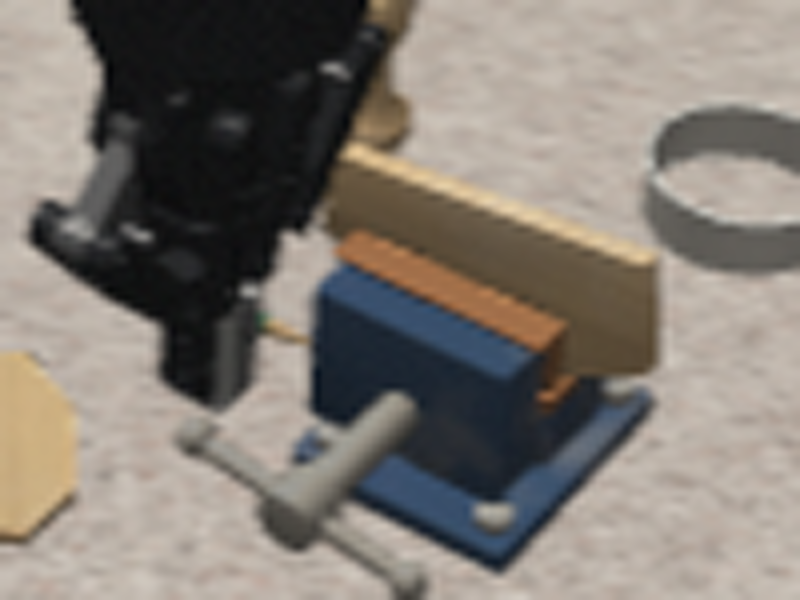

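The finger rode up over the knob and the bar did not move, so it sat lower or is stiffer now. I'll measure its angle.

```bash
python3 - <<'E'
from knob import *
e=cam("scene");w=cam("wrist")
for n,uv in [("A",(264.4,214.6)),("B",(291.3,232.7)),]:
    for xv in (.512,.514):
        P=knob(e,uv,xv); print(n,xv,P.round(4),"y",round((P@ey+.0675)*1e3,1),"z",round((P[2]-.046)*1e3,1))
P,r=tri([e,w],[(264.4,214.6),(263.5,231)]);print("A tri",P.round(4),np.round(r,4),P@ex,P@ey+.0675)
E
```

```text
A 0.512 [ 0.5038 -0.0972  0.055 ] y 34.7 z 9.0
A 0.514 [ 0.5059 -0.096   0.0527] y 36.1 z 6.7
B 0.512 [ 0.4948 -0.168   0.0426] y -36.8 z -3.4
B 0.514 [ 0.4969 -0.1672  0.0403] y -35.7 z -5.7
A tri [ 0.506  -0.0943  0.0512] [0.0016 0.0016] 0.5138701111275338 0.037831531219298206
```

Bar angle: A at about 9°, B at about 189° (z ≈ 40 mm), near the touching point. I'll go on with B, pushing from above and then from its right side underneath.

```bash
python3 - <<'E'
from gen import *
cur=np.array([506.2,-99.2,70.8])
st=tcp(189,-3,16,514);print(st);rows(cur,[("st",st)])
rows(st,[(f,tcp(f,-3,-2,xv(f,189,514))) for f in range(185,222,6)])
E
```

```text
[ 496.50363433 -170.07512602   56.36835926]
st [-9.7, -70.9, -14.4]
185 [-0.1, -0.3, -15.5]
191 [0.1, 0.2, -19.2]
197 [0.3, 1.1, -22.9]
203 [0.6, 2.4, -26.4]
209 [1.0, 4.0, -29.8]
215 [1.3, 5.9, -33.0]
221 [1.8, 8.2, -36.0]
```

Emit:
drive_tool([
  {"offset": [0, 0, 20], "twist": 0},
  {"offset": [-5, -36, 15], "twist": 0},
  {"offset": [-9.7, -71, 5], "twist": 0},
  {"offset": [-9.7, -71, -14], "twist": 0},
  {"offset": [-9.7, -71, -22], "twist": 0},
  {"offset": [-9.7, -71, -27], "twist": 0},
  {"offset": [-9.6, -71, -31], "twist": 0},
  {"offset": [-9.6, -71, -34], "twist": 0},
  {"offset": [-9.6, -71, -34], "twist": 0},
])

```text
clock: 21.98
tool_pos: [0.4964, -0.169, 0.0366]
orientation: [0.0, 0.752, 0.66, -0.0]
contact_force: [-2.7, -3.6, 11.0]
finger_gap: 0.0001
```

```bash
python3 - <<'E'
from knob import *
s=manip.sense(); print(np.round(s["tool_pos"],4),np.round(s["contact_force"],1),s["clock"])
T=np.array(s["tool_pos"]);print("xv",T@ex,"yv rel hub",T@ey+.0675)
c=cam("wrist");cv2.imwrite("pics/w23.png",c["f"])
e=cam("scene"); crop(e,240,160,100,75,8,"pics/s23.png")
E
```

```text
[ 0.4964 -0.169   0.0366] [-2.7 -3.6 11. ] 21.9833
xv 0.5137853675309577 yv rel hub -0.03751540368595628
```

View pics/w23.png

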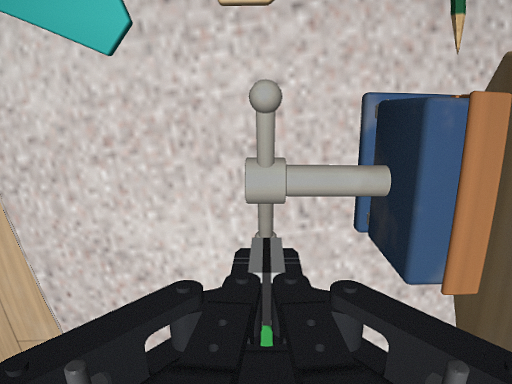

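View pics/s23.png

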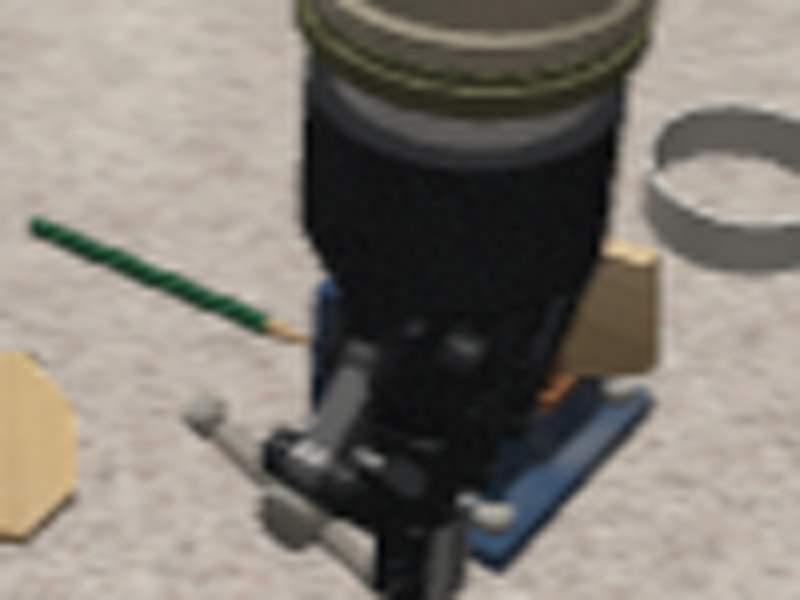

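```bash
cat > ang.py <<'E'
from knob import *
import sys
e=cam("scene");w=cam("wrist")
u=[float(x) for x in sys.argv[1:]]
for xv in (.512,.514):
    P=knob(e,u[:2],xv); print("scene",xv,"y",round((P@ey+.0675)*1e3,1),"z",round((P[2]-.046)*1e3,1))
    if len(u)>2:
        P=knob(w,u[2:],xv); 
if len(u)>2:
    P,r=tri([e,w],[u[:2],u[2:]]);print("tri xv",(P@ex).round(4),"y",round((P@ey+.0675)*1e3,1),"z",round((P[2]-.046)*1e3,1),np.round(r,4))
    for o in oncyl(w,u[2:]): print(o)
E
python3 ang.py 265.9 211.9 265 96.5
```

```text
scene 0.512 y 30.8 z 19.3
scene 0.514 y 32.2 z 17.0
tri xv 0.5135 y 32.4 z 17.3 [0.0004 0.0004]
(array([ 0.5049, -0.098 ,  0.0341]), np.float64(-19.3), 0.5132)
(array([ 0.5048, -0.0991,  0.0606]), np.float64(24.0), 0.5133)
```

Now A is at 28° (B 208°) at about 11 N. I'll lift off and check whether the bar stays or springs back.

Emit:
drive_tool([
  {"offset": [-0.5, -4, 6], "twist": 0},
  {"offset": [-1, -10, 12], "twist": 0},
  {"offset": [-3, -24, 16], "twist": 0},
  {"offset": [-3, -24, 16], "twist": 0},
])

```text
clock: 22.52
tool_pos: [0.4937, -0.1957, 0.0533]
orientation: [0.001, 0.752, 0.659, -0.0]
contact_force: [0.4, -0.9, 0.5]
finger_gap: 0.0003
```

```bash
python3 - <<'E'
from knob import *
s=manip.sense(); print(np.round(s["tool_pos"],4),np.round(s["contact_force"],1),s["clock"])
T=np.array(s["tool_pos"]);print("xv",T@ex,"yv rel hub",T@ey+.0675)
c=cam("wrist");cv2.imwrite("pics/w24.png",c["f"])
e=cam("scene"); crop(e,240,160,100,75,8,"pics/s24.png")
E
```

```text
[ 0.4937 -0.1957  0.0533] [ 0.4 -0.9  0.5] 22.5167
xv 0.5144071680608684 yv rel hub -0.06429838223199527
```

View pics/w24.png

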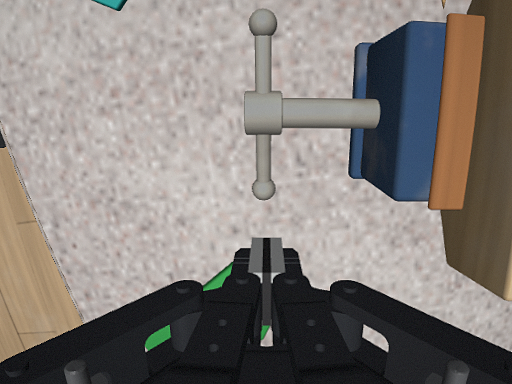

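View pics/s24.png

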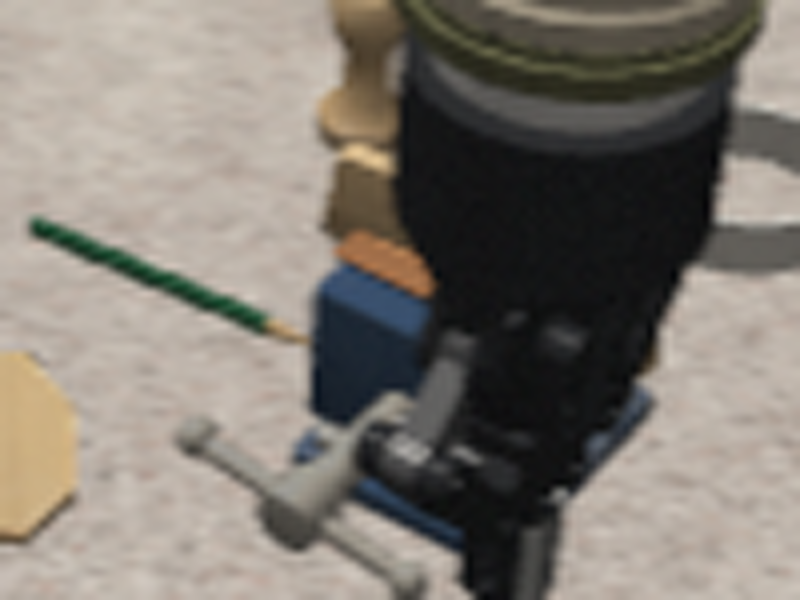

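The bar springs back to about 190° (A 11°), so the rib is now in contact and the bar rests where elastic torque equals friction. It needs a much bigger turn. I'll push B with the fingertip corner at 45°, from 190° to 250°.

```bash
python3 - <<'E'
from gen import *
cur=np.array([493.7,-195.5,53.2])
st=tcp(190,-18,8,514.3);print(st);rows(cur,[("st",st)])
rows(st,[(f,tcp(f,-14,3,xv(f,190,514.3))) for f in range(190,260,6)])
E
```

```text
[ 494.92132142 -184.89011448   47.7486656 ]
st [1.2, 10.6, -5.5]
190 [0.5, 4.0, -5.0]
196 [0.7, 4.8, -8.7]
202 [1.0, 6.0, -12.2]
208 [1.4, 7.6, -15.6]
214 [1.7, 9.5, -18.9]
220 [2.2, 11.7, -21.9]
226 [2.6, 14.2, -24.6]
232 [3.1, 17.0, -27.1]
238 [3.6, 20.1, -29.3]
244 [4.2, 23.3, -31.1]
250 [4.7, 26.8, -32.6]
256 [5.3, 30.3, -33.7]
```

Emit:
drive_tool([
  {"offset": [1.2, 10.6, -5.5], "twist": 0},
  {"offset": [1.7, 14.6, -10.5], "twist": 0},
  {"offset": [1.9, 15.4, -14.2], "twist": 0},
  {"offset": [2.2, 16.6, -17.7], "twist": 0},
  {"offset": [2.6, 18.2, -21.1], "twist": 0},
  {"offset": [2.9, 20.1, -24.4], "twist": 0},
  {"offset": [3.4, 22.3, -27.4], "twist": 0},
  {"offset": [3.8, 24.8, -30.1], "twist": 0},
  {"offset": [4.3, 27.6, -32.6], "twist": 0},
  {"offset": [4.3, 27.6, -32.6], "twist": 0},
])

```text
clock: 23.45
tool_pos: [0.4972, -0.1694, 0.0198]
orientation: [0.003, 0.753, 0.658, -0.002]
contact_force: [-5.5, -15.2, 13.0]
finger_gap: -0.0001
```

```bash
python3 - <<'E'
from knob import *
s=manip.sense(); print(np.round(s["tool_pos"],4),np.round(s["contact_force"],1),s["clock"])
T=np.array(s["tool_pos"]);print("xv",T@ex,"yv rel hub",T@ey+.0675)
c=cam("wrist");cv2.imwrite("pics/w25.png",c["f"])
e=cam("scene"); crop(e,240,160,100,75,8,"pics/s25.png")
E
```

```text
[ 0.4972 -0.1694  0.0198] [ -5.5 -15.2  13. ] 23.45
xv 0.5146441806810996 yv rel hub -0.037768974337513306
```

View pics/w25.png

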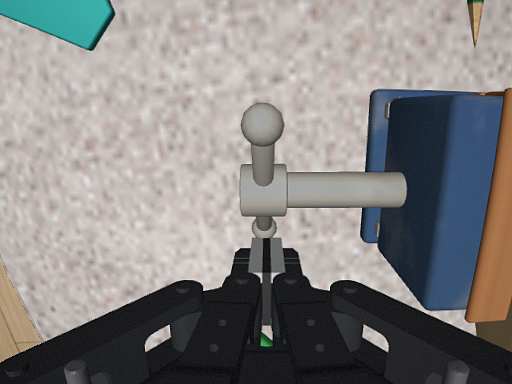

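View pics/s25.png

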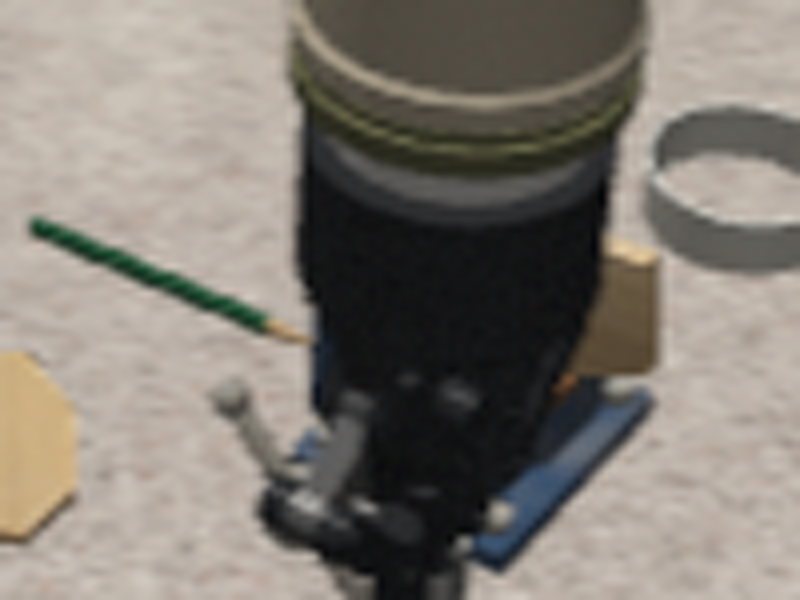

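```bash
python3 ang.py 268.75 209.4 263 124
```

```text
scene 0.512 y 23.5 z 30.6
scene 0.514 y 24.9 z 28.4
tri xv 0.5138 y 24.7 z 28.7 [0. 0.]
(array([ 0.5035, -0.1097,  0.0177]), np.float64(-51.9), 0.5134)
(array([ 0.5042, -0.1074,  0.0723]), np.float64(46.9), 0.5138)
```

Emit:
drive_tool([
  {"offset": [-0.5, -4, 2], "twist": 0},
  {"offset": [-1.5, -12, 6], "twist": 0},
  {"offset": [-2, -16, 12], "twist": 0},
  {"offset": [-2, -16, 12], "twist": 0},
])

```text
clock: 23.98
tool_pos: [0.4958, -0.1819, 0.032]
orientation: [0.001, 0.752, 0.659, -0.0]
contact_force: [-2.0, -4.6, 6.9]
finger_gap: 0.0
```

```bash
python3 - <<'E'
from knob import *
s=manip.sense(); print(np.round(s["tool_pos"],4),np.round(s["contact_force"],1),s["clock"])
c=cam("wrist");cv2.imwrite("pics/w26.png",c["f"])
e=cam("scene"); crop(e,240,160,100,75,8,"pics/s26.png")
E
```

```text
[ 0.4958 -0.1819  0.032 ] [-2.  -4.6  6.9] 23.9833
```

View pics/w26.png

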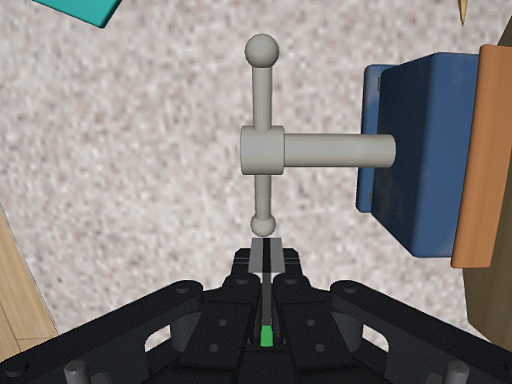

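View pics/s26.png

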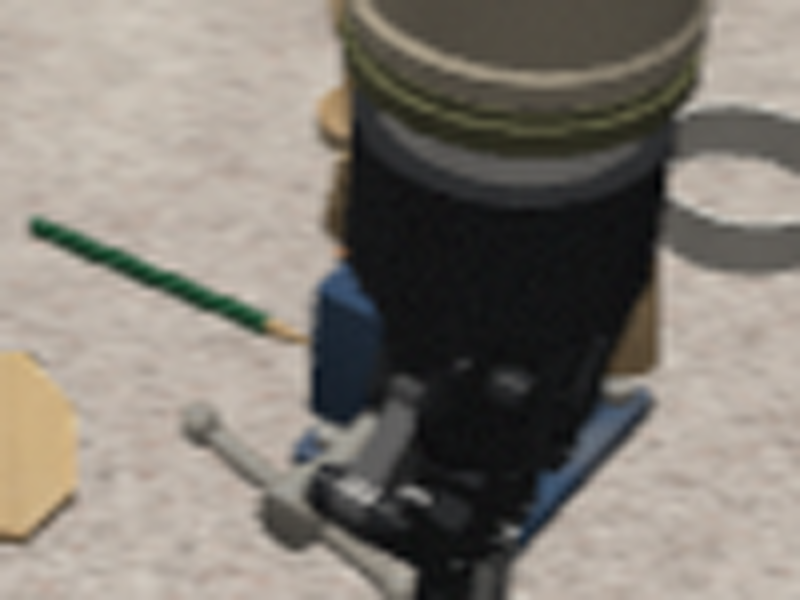

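The bar pushed to A=48° at 20 N tangential and followed the finger back, so it is elastic (about 0.35 N/deg) and held only by the screw's own friction. I'll ease off slowly so it rests at the highest retained torque, then inspect.

Emit:
drive_tool([
  {"offset": [0, -0.5, 2], "twist": 0},
  {"offset": [0, -1, 4], "twist": 0},
  {"offset": [-0.2, -1.5, 6], "twist": 0},
  {"offset": [-0.2, -2, 8], "twist": 0},
  {"offset": [-0.2, -2.5, 10], "twist": 0},
  {"offset": [-0.4, -3, 12], "twist": 0},
  {"offset": [-0.4, -3, 14], "twist": 0},
  {"offset": [-0.4, -3, 18], "twist": 0},
  {"offset": [-0.4, -3, 24], "twist": 0},
  {"offset": [-0.4, -3, 24], "twist": 0},
])

```text
clock: 24.92
tool_pos: [0.4958, -0.1841, 0.0566]
orientation: [0.0, 0.751, 0.66, 0.0]
contact_force: [-0.4, -0.5, 0.0]
finger_gap: 0.0004
```

Emit:
drive_tool([
  {"offset": [0, 0, 40], "twist": 0},
  {"offset": [10, 20, 80], "twist": 0},
  {"offset": [25, 50, 100], "twist": 0},
  {"offset": [40, 85, 100], "twist": 0},
  {"offset": [55, 120, 100], "twist": 0},
  {"offset": [60, 130, 100], "twist": 0},
  {"offset": [60, 130, 100], "twist": 0},
  {"offset": [60, 130, 100], "twist": 0},
])

```text
clock: 25.58
tool_pos: [0.5552, -0.0537, 0.1556]
orientation: [0.0, 0.751, 0.66, -0.0]
contact_force: [-0.6, -0.7, 1.7]
finger_gap: 0.0001
```

```bash
python3 - <<'E'
from knob import *
s=manip.sense(); print(np.round(s["tool_pos"],4),np.round(s["contact_force"],1),s["clock"])
c=cam("wrist");cv2.imwrite("pics/w27.png",c["f"]);np.save("w27.npy",c,allow_pickle=True)
e=cam("scene"); crop(e,240,150,100,75,8,"pics/s27.png")
e=cam("side"); crop(e,220,140,80,60,10,"pics/d27.png")
E
```

```text
[ 0.5552 -0.0537  0.1556] [-0.6 -0.7  1.7] 25.5833
```

View pics/w27.png

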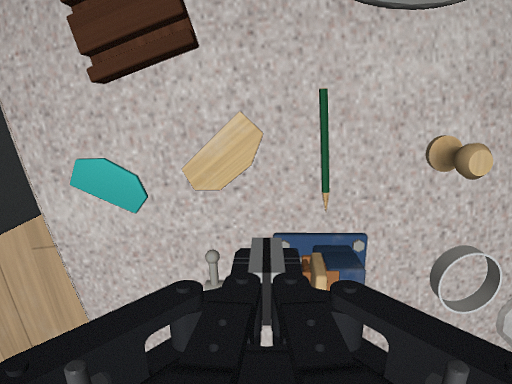

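View pics/s27.png

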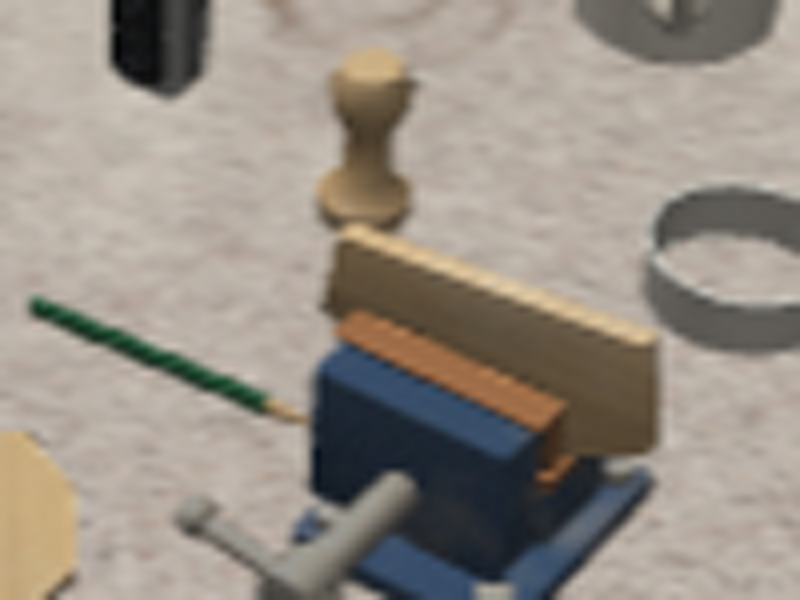

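View pics/d27.png

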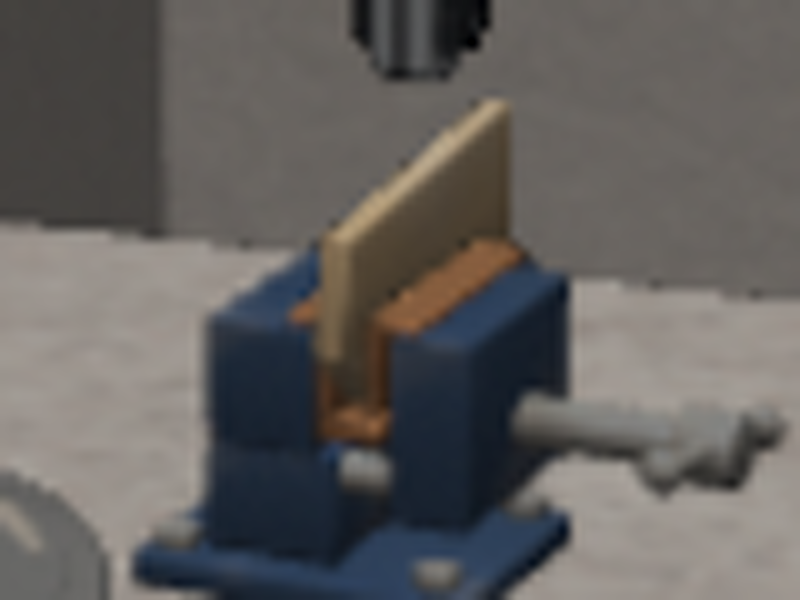

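I need a view from above onto the gap.

Emit:
drive_tool([
  {"offset": [5, -35, 0], "twist": 0},
  {"offset": [11, -70, 0], "twist": 0},
  {"offset": [17, -105, 0], "twist": 0},
  {"offset": [19, -113, 0], "twist": 0},
  {"offset": [19, -113, 0], "twist": 0},
  {"offset": [19, -113, 0], "twist": 0},
])

```text
clock: 26.23
tool_pos: [0.5735, -0.1686, 0.1555]
orientation: [-0.0, 0.753, 0.658, -0.0]
contact_force: [-0.0, 0.6, -0.4]
finger_gap: -0.0003
```

```bash
python3 - <<'E'
from knob import *
s=manip.sense(); print(np.round(s["tool_pos"],4),np.round(s["contact_force"],1),s["clock"])
c=cam("wrist");np.save("w28.npy",c,allow_pickle=True)
crop(c,180,130,160,120,5,"pics/w28.png")
E
```

```text
[ 0.5735 -0.1686  0.1555] [-0.   0.6 -0.4] 26.2333
```

View pics/w28.png

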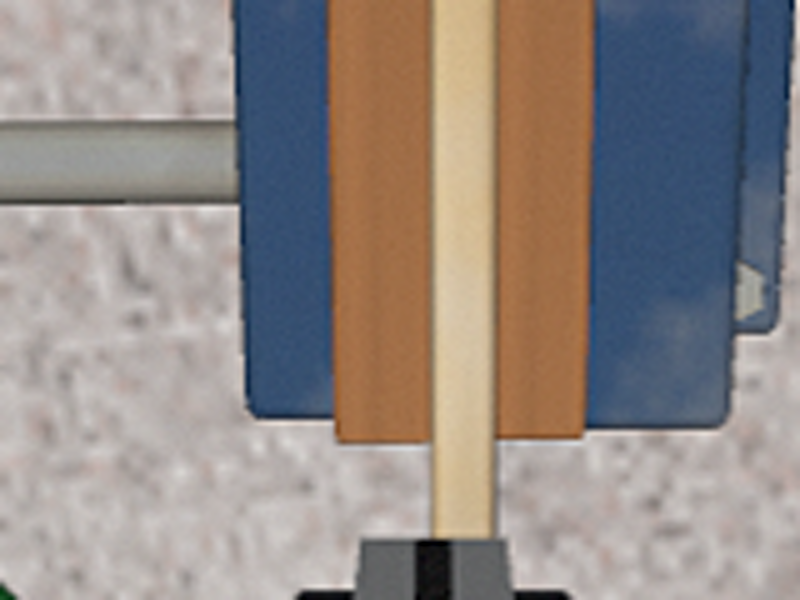

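Seen from above, both cheeks touch the rib along its whole length, with no gaps and square. I'll measure the bar angle and the gap, and check whether the bar creeps.

```bash
python3 - <<'E'
from knob import *
c=cam("wrist");np.save("w29.npy",c,allow_pickle=True);cv2.imwrite("pics/w29.png",c["f"])
e=cam("scene"); crop(e,250,195,50,45,14,"pics/s29.png")
g=lambda x,y:(180+x/5,130+y/5)
for y in (20,420):
    a=onz(c,g(432 if y>0 else 0,y),.079);b=onz(c,g(495,y),.079);print(np.linalg.norm(a-b))
E
```

```text
0.00823697923260173
0.008748985376988186
```

View pics/w29.png

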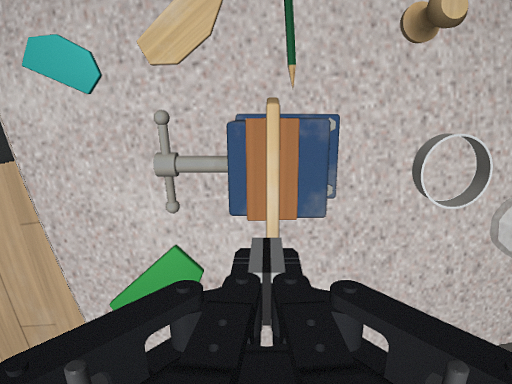

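View pics/s29.png

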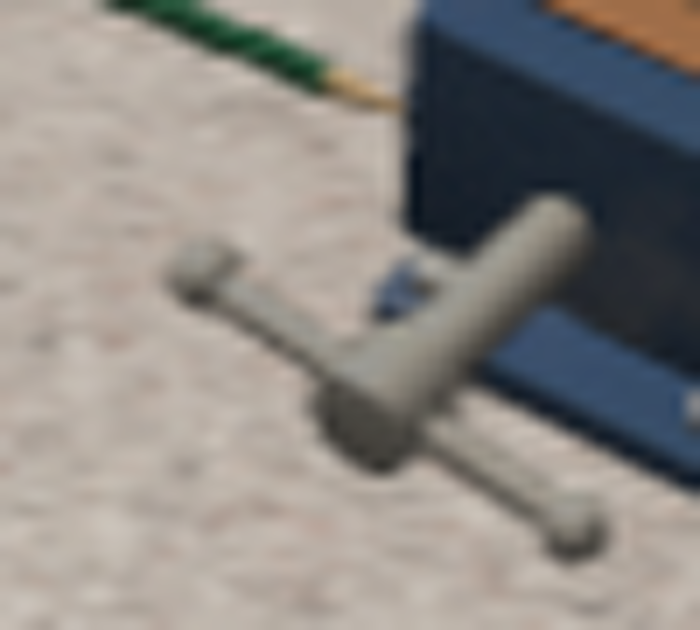

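The bar rests at the same angle (A ≈ 9–10°) after each release, so the screw's friction fixes what is retained. The rib is clamped with an 8.2–8.7 mm gap measured for the 8 mm board, parallel. I'll move clear and check level, centring and creep.

Emit:
drive_tool([
  {"offset": [0, 0, 40], "twist": 0},
  {"offset": [0, 0, 80], "twist": 0},
  {"offset": [-20, 0, 115], "twist": 0},
  {"offset": [-40, 0, 125], "twist": 0},
  {"offset": [-40, 0, 125], "twist": 0},
  {"offset": [-40, 0, 125], "twist": 0},
  {"offset": [-40, 0, 125], "twist": 0},
  {"offset": [-40, 0, 125], "twist": 0},
  {"offset": [-40, 0, 125], "twist": 0},
  {"offset": [-40, 0, 125], "twist": 0},
])

```text
clock: 27.22
tool_pos: [0.5346, -0.167, 0.2798]
orientation: [-0.0, 0.751, 0.66, -0.001]
contact_force: [0.7, -0.8, -0.2]
finger_gap: -0.0002
```

```bash
python3 - <<'E'
from knob import *
s=manip.sense(); print(np.round(s["tool_pos"],4),np.round(s["contact_force"],1),s["clock"])
c=cam("wrist");np.save("w30.npy",c,allow_pickle=True);cv2.imwrite("pics/w30.png",c["f"]); crop(c,150,110,130,120,5,"pics/w30c.png")
e=cam("scene");np.save("s30.npy",e,allow_pickle=True); crop(e,250,165,80,60,10,"pics/s30.png")
d=cam("side");np.save("d30.npy",d,allow_pickle=True); crop(d,220,140,80,60,10,"pics/d30.png")
E
```

```text
[ 0.5346 -0.167   0.2798] [ 0.7 -0.8 -0.2] 27.2167
```

View pics/w30c.png

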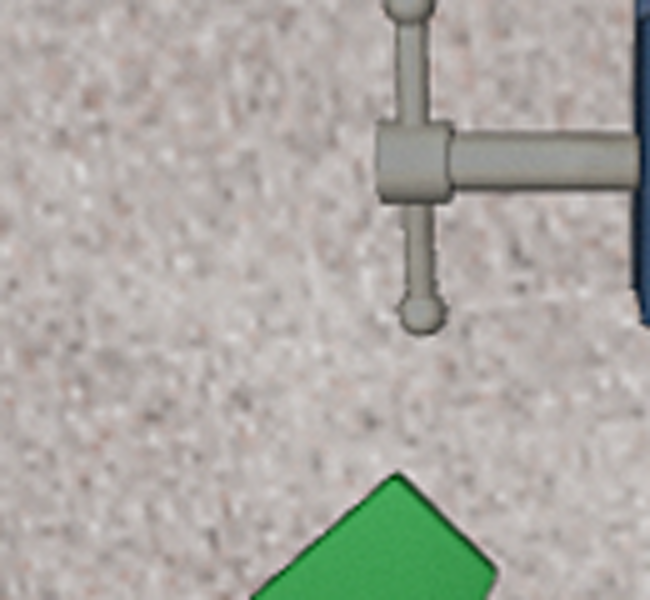

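View pics/s30.png

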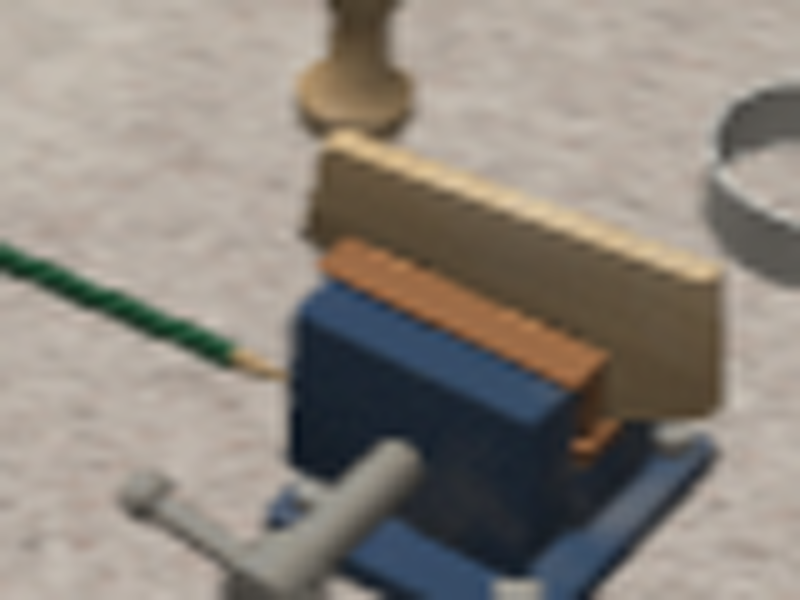

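View pics/d30.png

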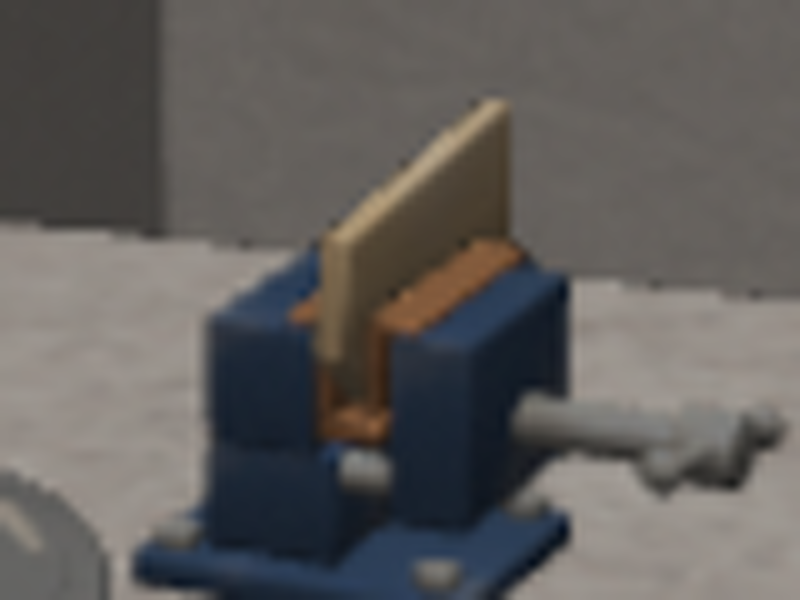

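```bash
python3 - <<'E'
from knob import *
e=np.load("s30.npy",allow_pickle=True).item();d=np.load("d30.npy",allow_pickle=True).item()
for n,a,b in [("+y top",(284.2,178.7),(254.1,164.1)),("-y top",(322,192.2),(269.9,150))]:
    P,r=tri([e,d],[a,b]);print(n,P.round(4),np.round(r,4),"xv",(P@ex).round(4),"yv",(P@ey+.0675).round(4))
w=np.load("w29.npy",allow_pickle=True).item()
# +y rib end & cheek ends in w29
print("rib end top", (onz(w,(273,100),.102)@ey+.0675).round(4), "cheek +y end",(onz(w,(257,118),.079)@ey+.0675).round(4),(onz(w,(289,118),.079)@ey+.0675).round(4),"cheek -y",(onz(w,(257,218.5),.079)@ey+.0675).round(4),(onz(w,(289,218),.079)@ey+.0675).round(4))
E
```

```text
+y top [ 0.5867 -0.1013  0.0991] [0.0021 0.0021] xv 0.5948 yv 0.0411
-y top [ 0.5736 -0.1974  0.1084] [0.0019 0.0019] xv 0.594 yv -0.0559
rib end top 0.0457 cheek +y end 0.0351 0.0351 cheek -y -0.0332 -0.0329
```

```bash
python3 - <<'E'
from workcell import manip
print(manip.sign_off())
E
```

```text
the job is handed in; nothing more can be done
None
```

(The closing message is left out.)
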